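# Restock the gift-shop display rack and hooks

### The job

Get the shop counter ready for opening: first clear the kaleidoscope that someone left on the sloped display rack into the grey returns tray, then lay every game box that is there (two to four) on the rack, flat on the slope beside one another, long side up the slope and foot against the lip. Hang the two little baskets by their handles on the hook stand, one on each hook (before, between or after the boxes), and leave everything else where it stands.

Things in the scene. Friction and masses are not known exactly. Their poses are not given: they have to be found in the camera images.
- board: Sloped grey face of the fixed wooden display rack, left or right on the counter. Origin: middle of the low edge where the face meets the lip, 50 mm above the counter. x runs up the slope (away from the robot, rising 25 degrees), y left along the lip, z square out of the face. Face: x 0 to 105 mm, y -178 to 178, plain. The lip stands 12 mm proud of it, 8 mm thick.
- hooks: Fixed steel stand with two hooks, beside the rack. Origin on the counter below the middle of the two seats. Two level arms, 8 mm round, top 190 mm up, point to -x (the robot) at y = -65 and 65 mm; each ends 36 mm before its seat in an upturned tip 15 mm higher than the arm's top. 60 mm behind the seats a cross bar of equal height joins them, on a post at y = 0. Nothing is higher than the tips.
- hook_right (a point): Seat of the right-hand hook (y = -65 mm on the stand): where the centre of a hung basket's handle bar should come to lie, 5 mm above the top of the arm. Axes parallel to the stand.
- hook_left (a point): Seat of the left-hand hook (y = +65 mm on the stand), likewise.
- tray: Grey open returns tray, fixed, 150 (x) by 100 (y) by 35 mm high, walls and floor 5 mm, at the right end of the counter. Origin: centre of its underside.
- tube: Kaleidoscope: a cardboard tube with brass end bands, 34 mm in diameter and 60 mm long with flat ends, 60 g; at the start it lies along the lip in the trough of the rack. Origin: its centre; its axis is its own y. It can roll about that axis.
- box1: Flat game box, rigid, 88 (x) by 46 (y) by 24 mm (z), 100 to 200 g, all four alike in size with different printed faces; origin at its centre. Starts flat on the counter. Two to four of the four are present; an absent one reads None.
- box2: Flat game box, rigid, 88 (x) by 46 (y) by 24 mm (z), 100 to 200 g, all four alike in size with different printed faces; origin at its centre. Starts flat on the counter. Two to four of the four are present; an absent one reads None.
- box3: Flat game box, rigid, 88 (x) by 46 (y) by 24 mm (z), 100 to 200 g, all four alike in size with different printed faces; origin at its centre. Starts flat on the counter. Two to four of the four are present; an absent one reads None.
- box4: Flat game box, rigid, 88 (x) by 46 (y) by 24 mm (z), 100 to 200 g, all four alike in size with different printed faces; origin at its centre. Starts flat on the counter. Two to four of the four are present; an absent one reads None.
- basket1: Small rigid wooden basket: open box 70 (x) by 90 (y) by 45 mm high, 120 to 200 g. Stiff handle bar across the top along y, 10 by 10 mm, 90 mm long, its centre 105 mm above the underside, on two uprights at y = -42 and 42 mm, 6 mm thick; clear opening 55 mm high under the bar. Gripped to one side, the bar's middle is free for the hook. Origin: centre of the underside.
- basket1_bar (a point): Centre of the handle bar of basket1.
- basket2: Small rigid wooden basket: open box 70 (x) by 90 (y) by 45 mm high, 120 to 200 g. Stiff handle bar across the top along y, 10 by 10 mm, 90 mm long, its centre 105 mm above the underside, on two uprights at y = -42 and 42 mm, 6 mm thick; clear opening 55 mm high under the bar. Gripped to one side, the bar's middle is free for the hook. Origin: centre of the underside.
- basket2_bar (a point): Centre of the handle bar of basket2.
- globe: Snow globe, glass ball on a wooden foot, 72 mm high; origin at the centre of its underside. Bystander: leave alone.
- car: Wooden toy car, 75 mm long; origin at the centre of its underside. Bystander: leave alone.
- figure: Small turned wooden figure, 72 mm high; origin at the centre of its underside. Bystander: leave alone.
- pot: Blue ceramic pen pot, 85 mm high; origin at the centre of its underside. Bystander: leave alone.
- reel: Reel of stickers lying flat, 64 mm across, 22 mm high; origin at the centre of its underside. Bystander: leave alone.

How it is judged:
On the way, in this order (a step that is already met when the one before it is completed fails the run):
1. the kaleidoscope lies in the returns tray, let go (x of tube in the frame of tray between -0.055 and 0.055 m and y of tube in the frame of tray between -0.04 and 0.04 m and z of tube in the frame of tray between 0.01 and 0.034 m and linear speed of tube below 0.03 m/s and contact force between tube and the fingers below 0.1 N), for 0.2 s.
2. every game box present lies on the rack, let go (x of box1 in the frame of board between 0.036 and 0.056 m and y of box1 in the frame of board between -0.16 and 0.16 m and z of box1 in the frame of board between 0.007 and 0.017 m and angle between the x axis of each of box1, box2, box3, box4 and the x axis of board, either way round below 0.2 rad and angle between the z axis of each of box1, box2, box3, box4 and the z axis of board, either way round below 0.1 rad and linear speed of each of box1, box2, box3, box4 below 0.02 m/s and contact force between each of box1, box2, box3, box4 and the fingers below 0.1 N and x of box2 in the frame of board between 0.036 and 0.056 m and y of box2 in the frame of board between -0.16 and 0.16 m and z of box2 in the frame of board between 0.007 and 0.017 m and x of box3 in the frame of board between 0.036 and 0.056 m and y of box3 in the frame of board between -0.16 and 0.16 m and z of box3 in the frame of board between 0.007 and 0.017 m and x of box4 in the frame of board between 0.036 and 0.056 m and y of box4 in the frame of board between -0.16 and 0.16 m and z of box4 in the frame of board between 0.007 and 0.017 m), for 0.2 s.
At the end, for the whole second after the job is handed in: Kaleidoscope in the tray; each box present flat on the slope (0.1 rad), long side up it (0.2 rad), centre 36 to 56 mm above the lip line and within 160 mm of the middle; one basket on each hook, bar centre within 30 mm of the seat, upright within 0.35 rad; all let go, still (all of step 1 and all of step 2 and (((distance between basket1_bar and hook_left below 0.03 m and angle between basket1's own z axis and vertical below 0.35 rad and contact force between basket1 and hooks above 0.3 N and linear speed of basket1 below 0.05 m/s and contact force between basket1 and the fingers below 0.1 N) and (distance between basket2_bar and hook_right below 0.03 m and angle between basket2's own z axis and vertical below 0.35 rad and contact force between basket2 and hooks above 0.3 N and linear speed of basket2 below 0.05 m/s and contact force between basket2 and the fingers below 0.1 N)) or ((distance between basket1_bar and hook_right below 0.03 m and angle between basket1's own z axis and vertical below 0.35 rad and contact force between basket1 and hooks above 0.3 N and linear speed of basket1 below 0.05 m/s and contact force between basket1 and the fingers below 0.1 N) and (distance between basket2_bar and hook_left below 0.03 m and angle between basket2's own z axis and vertical below 0.35 rad and contact force between basket2 and hooks above 0.3 N and linear speed of basket2 below 0.05 m/s and contact force between basket2 and the fingers below 0.1 N)))); the robot touches nothing.
It fails at once if a bystander (snow globe) is moved more than 3 cm or knocked over (distance of globe from where it was at the start of the episode above 0.03 m or angle between globe's own z axis and vertical above 0.5 rad).
It fails at once if a bystander (wooden toy car) is moved more than 3 cm or knocked over (distance of car from where it was at the start of the episode above 0.03 m or angle between car's own z axis and vertical above 0.5 rad).
It fails at once if a bystander (small turned wooden figure) is moved more than 3 cm or knocked over (distance of figure from where it was at the start of the episode above 0.03 m or angle between figure's own z axis and vertical above 0.5 rad).
It fails at once if a bystander (blue ceramic pen pot) is moved more than 3 cm or knocked over (distance of pot from where it was at the start of the episode above 0.03 m or angle between pot's own z axis and vertical above 0.5 rad).
It fails at once if a bystander (reel of stickers lying flat) is moved more than 3 cm or knocked over (distance of reel from where it was at the start of the episode above 0.03 m or angle between reel's own z axis and vertical above 0.5 rad).
Of box1, box2, box3, box4 only 2 to 4 are there at a start; the rules pass over those that are not, and their reading is None.
At some moment in a run one of box1, box2, box3, box4 may be knocked a few centimetres aside while the robot is not near it.
It also fails if it takes over 210 s, if anything falls off the work surface, if the arm or the gripper's body presses on something with over 40 N, if the wrist force passes 120 N, or if a joint passes its speed limit or range.

### The arm

A 6-joint arm with a two-finger parallel gripper is mounted at the origin on the work surface. World frame = base frame: x ahead of the robot, y to its left, z up, the work surface at z = 0. Lengths are in m, angles in rad, forces in N, time in s.
With the tool pointing down it reaches from about 0.325 to 0.775 m from the base axis. Payload 5.5 kg.
Tool frame: the origin (TCP) lies at the very end of the fingers, on their centre line; the grasp point (between the pads) lies 19 mm behind it (bot.grasp_offset is the distance from the TCP to the grasp point, in m); z points along the fingers, y is the line along which they close (so a half turn about z gives the same grasp; the last joint's range is limited). The gripper opens to 88 mm and grips with 3 to 60 N. Pads are 20 mm wide; open, the fingers measure 115 mm over their backs; the gripper's body (75 mm by 178 mm) begins 61 mm behind the grasp point.
Start: joints at [-1.163, 0.091, 1.231, -0, 1.82, -0.057], TCP at [0.269, -0.536, 0.223] pointing down, gripper open.
Joint ranges: [-2.87, 2.87], [-0.86, 2.18], [0.17, 2.46], [-1.51, 4.65], [0.06, 2.69], [-2.65, 2.65]. Speed limits (rad/s): [2.57, 2.57, 3.01, 3.14, 3.14, 3.14].

### API

Orientations are given as a rotation vector (axis times angle).
In Python, from workcell import status, get_image, bot gives the robot as it stands.
- The arm moves only by the tool jog_arm, never from a script. Its argument "plan" is one flat list of numbers, 6 for each row, row after row: the shift along the tool's x, y, z normalised to -1 to 1, where 1 is 0.3 m, then the turn, a rotation vector about the tool's x, y, z normalised to -1 to 1, where 1 is 90 degrees. A call has 1 to 20 rows; each row is the pose to reach, as a shift and turn from the pose commanded when the call began, along the tool's axes at that moment; what a row does not reach only later rows make up. A row lasts 1/12 s, in which the tool goes at most 41.7 mm and 7.16 degrees, less where a joint would pass 70% of its speed; a pose out of reach is approached as far as the arm can. A call with a number of a shift or a turn outside -1 to 1 is refused whole. A call with a gripper value outside its range is refused whole. "grip" is the closure in counts, from 0 (fully open) to 255 (shut), set as the call begins (left out, the last holds). The fingers move at their own pace and stop on an object; "force" is the grip in N (left out, the last holds). Time passes only in rows, so rows that repeat a pose let the fingers close. It gives the time, the measured TCP pose, the force, the opening and the grip force at its end, in the units of the state.
- status.sense(): the state, without advancing time (a new reading comes with each control period).
- get_image(name): name is "side" or "top"; returns a dict with "color" (420x560x3 uint8, red, green, blue), "z_map" (420x560 float32, m along the optical axis (not along the pixel's ray), 0 where there is no reading), "fx", "fy", "cx", "cy" (pixels), "view" (4x4, takes a point from world to camera coordinates). Camera axes: x right, y down, z forward; pixel columns grow to the right and rows downward; lengths in m; the calibration is good to about 2 mm. A picture is of the moment at which its call begins.
- bot.hand_in(): hands the job in; it is judged then, once.
The state is a dict: "time": time; "q": joint angles; "joint_velocities": joint speeds; "tau": joint torques, N m; "tcp_pos": TCP position; "orientation": TCP orientation; "contact_force": force on the tool from outside, world axes, zero at the start; "wrist_torque": the same for the moment, N m; "width": opening from 0.0 (shut) to 1.0 (fully open); "gripper_force": force on a finger pad.
Only numpy, scipy, OpenCV 4.12 (cv2) and the standard library are available. Lean on these libraries where they do the work, as an engineer would, in place of code of your own. Each camera call takes 0.05 s, during which the arm holds its last target. There are 200 camera calls.

## Working session

There is one attempt and no reset: what is moved stays moved. The work goes in short steps, Python scripts to look and compute and a tool call to move; the robot and the scene stay as the last step left them, time stands still between calls to the robot, and variables do not carry over. Pictures are saved under pics/ and viewed, at most 14 in all, crops included, and the job is handed in when it is done.

Besides the shell and the picture viewer there is one more tool, called by a JSON object that holds its "api" and its "payload", one argument or row to a line. jog_arm: Moves the arm, as the interface text tells. Its arguments: {"type":"object","properties":{"plan":{"type":"array"},"grip":{"type":"number"},"force":{"type":"number"}},"required":["plan"]}

```bash
mkdir -p pics; ls
python3 - <<'E'
from workcell import status,get_image,bot
import cv2,numpy as np
print(status.sense())
for n in("side","top"):
    d=get_image(n); cv2.imwrite(f"pics/{n}0.png",cv2.cvtColor(d["color"],cv2.COLOR_RGB2BGR)); np.savez(f"{n}0.npz",**d)
    print(n,d["fx"],d["cx"],d["cy"],np.round(d["view"],3).tolist())
E
```

```text
pics
{'time': 0.0, 'q': array([-1.16266912e+00,  9.18592760e-02,  1.23190714e+00, -4.78950936e-05,
        1.81982462e+00, -5.67480369e-02]), 'joint_velocities': array([ 0.00118273,  0.00015831, -0.00083231, -0.00013258,  0.00077491,
       -0.00152625]), 'tau': array([ 3.40583629e-04, -4.46447718e+01, -4.06440854e+01,  6.97144330e-02,
        2.93756090e-02, -1.21163057e-04]), 'tcp_pos': array([ 0.2688194 , -0.53605726,  0.22149465]), 'orientation': array([-3.05520563e+00, -7.23197380e-01,  6.20089572e-04]), 'contact_force': array([-0.36050129,  0.68309981,  0.40246219]), 'wrist_torque': array([-0.01761592,  0.02902927,  0.01170004]), 'gripper_force': 0.0, 'width': 0.9995011641956864}
side 426.0610193915441 277.7226162104744 208.6238664145333 [[0.997, -0.072, -0.015, -0.59], [-0.052, -0.546, -0.836, 0.18], [0.052, 0.835, -0.548, 1.287], [0.0, 0.0, 0.0, 1.0]]
top 446.3275089659033 275.95557624033245 211.19100123983685 [[0.007, -1.0, 0.021, 0.024], [-0.996, -0.009, -0.084, 0.614], [0.084, -0.02, -0.996, 1.556], [0.0, 0.0, 0.0, 1.0]]
```

View pics/side0.png

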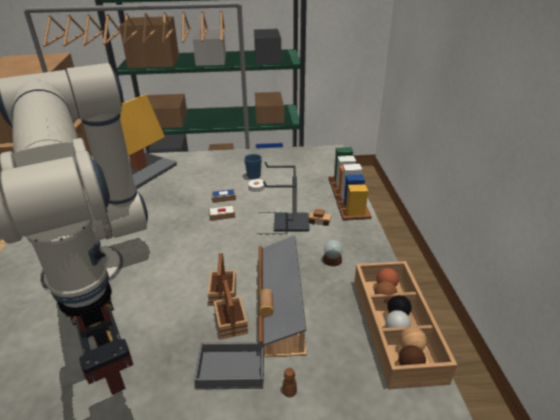

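View pics/top0.png

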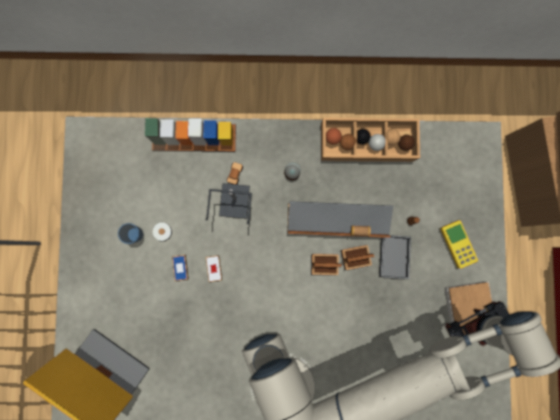

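The side view shows the rack (about 280,290) with the tube on its lip (265,302), the tray (230,365), baskets (222,287) and (230,318), the hook stand (290,195) and two boxes (223,195) and (221,212). The top view shows the boxes at (180,268) and (213,268), so two are present. The baskets are at (325,265) and (357,258), and the hook arms point down the image.

```bash
cat > h.py <<'E'
import numpy as np,cv2
from workcell import status,get_image,bot
def cloud(d):
    z=d["z_map"];v,u=np.mgrid[:z.shape[0],:z.shape[1]]
    c=np.stack([(u-d["cx"])/d["fx"]*z,(v-d["cy"])/d["fy"]*z,z],-1)
    V=d["view"];P=(c-V[:3,3])@V[:3,:3]; P[z==0]=np.nan
    return P
def ray(d,u,v,h):  # pixel to world point at height h
    V=d["view"];R=V[:3,:3];o=-R.T@V[:3,3]
    r=R.T@np.array([(u-d["cx"])/d["fx"],(v-d["cy"])/d["fy"],1]);return o+r*(h-o[2])/r[2]
def save(d,name,x0,y0,x1,y1,s=4):
    im=cv2.cvtColor(d["color"],cv2.COLOR_RGB2BGR)[y0:y1,x0:x1]
    cv2.imwrite("pics/"+name,cv2.resize(im,None,fx=s,fy=s,interpolation=cv2.INTER_CUBIC))
def rect(pts):
    (c,s,a)=cv2.minAreaRect((pts*1000).astype(np.float32));return np.round(c,1),np.round(s,1),round(a,1)
E
python3 - <<'E'
from h import *
T=dict(np.load("top0.npz"));S=dict(np.load("side0.npz"))
save(T,"topc.png",110,140,310,290,4); save(T,"topc2.png",280,190,440,290,5)
for n,d in(("top",T),("side",S)):
    P=cloud(d);g=(abs(P[...,0]-.5)<.25)&(abs(P[...,1])<.5)
    m=(g&(P[...,2]>.01)).astype(np.uint8)
    print(n,"table z",np.nanmedian(P[g][:,2]))
    k,l,st,_=cv2.connectedComponentsWithStats(m)
    for i in range(1,k):
        if st[i,4]<40: continue
        q=P[l==i]; print(st[i],*rect(q[:,:2]),"z pct",np.round(np.percentile(q[:,2],[5,50,95,99]),3))
E
```

```text
top table z 0.001993899128706719
[284 171  16   9 106] [739.1 -24.6] [21.3 53.1] 0.5 z pct [0.014 0.059 0.071 0.074]
[ 205  172   47   53 1062] [648.4 188.3] [199.5 153.4] 8.5 z pct [0.011 0.017 0.193 0.2  ]
[ 286  201  125   79 3691] [ 514.7 -229.1] [446.9 248.9] 86.7 z pct [0.031 0.071 0.094 0.097]
[407 217  12   9  85] [ 583. -452.] [25.2 24.6] 68.6 z pct [0.016 0.042 0.074 0.076]
[152 223  19  18 272] [538.6 433.7] [60.2 64.6] 0.4 z pct [0.016 0.022 0.028 0.029]
[340 245  34  25 586] [ 450.6 -251.3] [76.3 91.3] 10.9 z pct [0.027 0.036 0.111 0.115]
[172 255  16  28 353] [410.2 368.3] [90.7 52.5] 7.5 z pct [0.017 0.024 0.03  0.033]
[311 254  30  21 568] [ 428.6 -139.8] [70.2 90.6] 0.2 z pct [0.027 0.036 0.112 0.114]
[205 256  17  26 343] [410.8 248.2] [87.3 47. ] 7.6 z pct [0.018 0.025 0.031 0.034]
[ 432  316   90   37 1678] [ 259.  -435.3] [ 71.4 178.9] 26.9 z pct [0.329 0.558 0.603 0.611]
side table z -0.0008490423878711039
[ 74 138  12  15 125] [ 254.2 -374. ] [16.7 35.8] 24.0 z pct [0.561 0.567 0.57  0.57 ]
[248 161  10  17  69] [527.4 494. ] [11.7 36.7] 89.2 z pct [0.018 0.064 0.084 0.085]
[248 161  74  69 949] [574.7 264.4] [198.1 376.3] 36.5 z pct [0.01  0.025 0.189 0.197]
[211 189  25  12 210] [411.1 366.1] [88.5 57. ] 5.8 z pct [0.012 0.022 0.025 0.026]
[209 205  26  14 247] [409.6 246.8] [87.5 55.8] 7.5 z pct [0.012 0.022 0.026 0.027]
[ 194  235  112  152 5520] [ 511.8 -225.1] [441.7 249.2] 87.3 z pct [0.017 0.064 0.09  0.092]
[323 240  10  24 174] [738.1 -35.8] [23.3 42.4] 1.4 z pct [0.013 0.046 0.067 0.07 ]
[ 208  253   40   83 1919] [ 435.8 -196.6] [ 86.3 211.1] 9.5 z pct [0.018 0.035 0.108 0.11 ]
[106 301   8  13  59] [ 277.7 -489.9] [ 8.4 19.5] 26.1 z pct [0.307 0.317 0.324 0.324]
[101 331   9  13  78] [ 254.6 -493.4] [12.3  5.8] 45.7 z pct [0.239 0.251 0.265 0.267]
[282 368  15  26 302] [ 582.1 -460. ] [25.  30.2] 69.5 z pct [0.014 0.037 0.068 0.07 ]
```

View pics/topc.png

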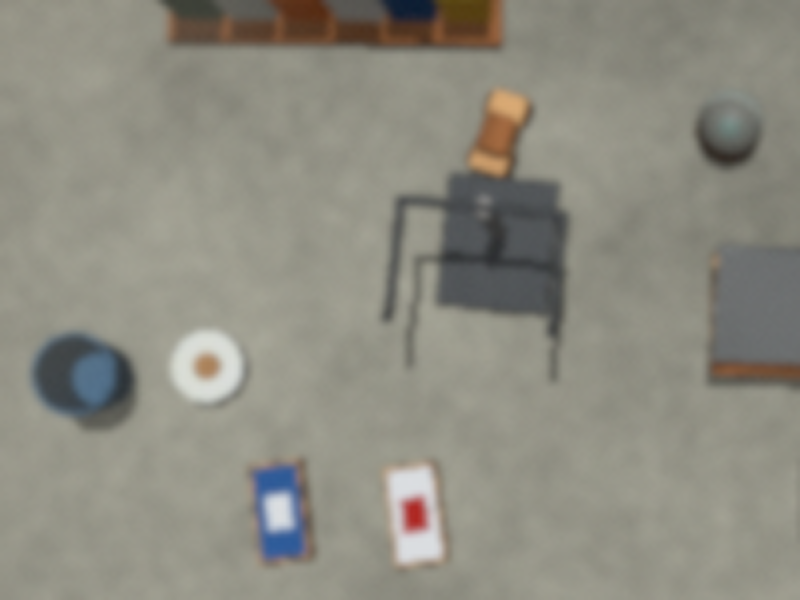

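View pics/topc2.png

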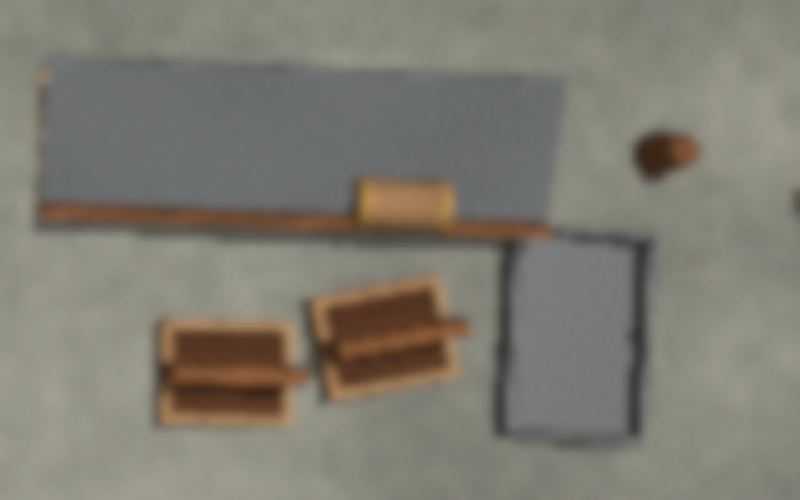

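The first crop shows the blue box (centre 281,512), the white box (415,513), the reel and pot to their left, and the hook arms at image (388,320) and (553,335). The second shows the tube at the lip (407,202), two baskets with bars at about (238,375) and (405,340), and the tray at (575,337).

Run:
```python
from h import *
T=dict(np.load("top0.npz"));S=dict(np.load("side0.npz"))
R=lambda a:np.round(a*1000,1)
for n,d in(("top",T),("side",S)):
    P=cloud(d).reshape(-1,3);C=d["color"].reshape(-1,3).astype(int)
    hsv=cv2.cvtColor(d["color"],cv2.COLOR_RGB2HSV).reshape(-1,3).astype(int)
    P0=P; print("==",n)
    box=lambda x0,x1,y0,y1,z0,z1:(P[:,0]>x0)&(P[:,0]<x1)&(P[:,1]>y0)&(P[:,1]<y1)&(P[:,2]>z0)&(P[:,2]<z1)
    face=box(.5,.65,-.40,.02,.05,.12)&(hsv[:,1]<60)
    q=P[face];
    for _ in range(4):
        c=q.mean(0);nv=np.linalg.svd(q-c)[2][2];nv*=np.sign(nv[2]);q=q[abs((q-c)@nv)<.004]
    print("face n",nv.round(4),"tilt",np.degrees(np.arccos(nv[2])).round(2),"yaw",np.degrees(np.arctan2(-nv[1],-nv[0])).round(2),"c",R(c),len(q),rect(q[:,:2]))
    # z at x: height 50 line
    f=nv[:2]; print(" line z=50mm at c.y: x=",R(c[0]-( .05-c[2])*nv[2]/nv[0]))
    tube=box(.46,.58,-.34,-.15,.06,.13)&(hsv[:,1]>60)&(hsv[:,2]>90)
    res=(P-c)@nv; tb=tube&(res>.016)
    print("tube",rect(P[tb][:,:2]),"c",R(P[tb].mean(0)),"z",R(np.percentile(P[tb][:,2],[50,95,99])))
    k=box(.38,.56,-.47,-.29,.028,.045)&(hsv[:,1]<60); print("trayrim",rect(P[k][:,:2]), "z",R(np.median(P[k][:,2])))
    k=box(.40,.54,-.44,-.33,-.01,.012)&(hsv[:,1]<60); print("trayfloor z",R(np.median(P[k][:,2])))
    for y0,y1 in((-.19,-.09),(-.30,-.20)):
        k=box(.37,.52,y0,y1,.095,.125); print("bar",rect(P[k][:,:2]),"z",R(np.percentile(P[k][:,2],[50,90])),k.sum())
    k=box(.5,.75,.05,.36,.15,.23); print("hooks",k.sum(),"z",R(np.percentile(P[k][:,2],[5,50,95])))
    np.save(f"hk_{n}.npy",P[k])
    k=box(.5,.72,.1,.3,.004,.03)&(hsv[:,2]<90);print("base",rect(P[k][:,:2]),R(np.median(P[k][:,2])))
    for y in ((.33,.40),(.21,.29)):
        k=box(.33,.48,*y,.018,.034);print("box",rect(P[k][:,:2]),R(np.median(P[k][:,2])))
hk=np.load("hk_top.npy");print(R(hk[np.argsort(hk[:,1])]).astype(int).tolist())
hk=np.load("hk_side.npy");print(R(hk[np.argsort(hk[:,1])]).astype(int)[::2].tolist())
```

```text
== top
face n [-0.4206  0.0157  0.9071] tilt 24.89 yaw -2.13 c [ 591.2 -185.6   74.6] 2193 (array([ 588.8, -188.5]), array([356.4,  97.1]), 88.2)
 line z=50mm at c.y: x= 538.1
tube (array([ 531. , -246.6]), array([153.7,  91.7]), 58.1) c [ 538.5 -257.7   86.3] z [ 86.3  98.9 113.3]
trayrim (array([ 456.2, -391.2]), array([101.6, 150.2]), 86.1) z 34.3
trayfloor z 4.9
bar (array([ 428.2, -141.2]), array([88.3, 10.2]), 88.0) z [110.9 113.6] 84
bar (array([ 453.3, -251.3]), array([11.1, 88.2]), 10.0) z [109.7 114.8] 86
hooks 274 z [184.1 189.7 198. ]
base (array([646.6, 172.3]), array([110.2, 123.5]), 83.5) 12.5
box (array([412.4, 366.4]), array([87.5, 48. ]), 8.6) 24.2
box (array([410.8, 248.2]), array([87.3, 46.9]), 7.8) 25.1
== side
face n [-0.4185  0.0141  0.9081] tilt 24.75 yaw -1.93 c [ 590.9 -212.    73. ] 3256 (array([ 588. , -188.2]), array([359.8,  95.9]), 88.1)
 line z=50mm at c.y: x= 541.0
tube (array([ 509.8, -260. ]), array([102.3,  64.7]), 4.2) c [ 540.1 -262.8   84.4] z [ 84.7  90.  108.4]
trayrim (array([ 457.8, -391.8]), array([104.7, 156.4]), 85.4) z 32.3
trayfloor z 3
[... 6386 characters left out ...]
5], [635, 242, 187], [666, 243, 188], [605, 244, 184], [629, 244, 186], [632, 244, 182], [589, 244, 184], [662, 244, 188], [659, 245, 181], [632, 245, 186], [646, 245, 185], [639, 245, 181], [652, 246, 188], [572, 246, 192], [639, 246, 185], [659, 247, 187], [599, 247, 182], [636, 247, 180], [596, 247, 186], [649, 248, 187], [636, 248, 187], [639, 248, 187], [579, 249, 186], [623, 249, 188], [586, 249, 182], [613, 249, 188], [582, 249, 182], [606, 250, 188], [586, 250, 185], [566, 250, 201], [599, 250, 184], [606, 251, 184], [576, 252, 185], [646, 252, 185], [626, 253, 185], [596, 253, 187], [576, 253, 192], [569, 254, 195], [589, 254, 187], [586, 254, 187], [593, 254, 186], [570, 256, 202]]
```

```bash
cat >> h.py <<'E'
from scipy.spatial.transform import Rotation as Ro
def ori(psi,tilt=0,byaw=-2.0):   # tool y at yaw psi (deg), tilted by tilt deg about the board's y axis
    a=np.radians(psi);y=np.array([np.cos(a),np.sin(a),0]);z=np.array([0,0,-1.]);R=np.stack([np.cross(y,z),y,z],1)
    b=np.radians(byaw);ax=np.array([-np.sin(b),np.cos(b),0])
    return Ro.from_rotvec(-ax*np.radians(tilt)).as_matrix()@R
def plan(*tg,start=None):   # tg: (xyz_tcp_mm, psi, tilt); rows in jog units, with the rows needed
    s=status.sense();p0,R0=(s["tcp_pos"],Ro.from_rotvec(s["orientation"]).as_matrix()) if start is None else (np.array(start[0])/1000,ori(*start[1:]))
    pp,pR=p0,R0
    for t in tg:
        p=np.array(t[0])/1000;R=ori(*t[1:])
        n=max(np.linalg.norm(p-pp)/.0417,np.degrees(Ro.from_matrix(pR.T@R).magnitude())/7.16)
        r=np.r_[R0.T@(p-p0)/.3,Ro.from_matrix(R0.T@R).as_rotvec()/(np.pi/2)]
        print(np.round(r,3).tolist(),"rows>=%.1f"%n);pp,pR=p,R
def where():
    s=status.sense();R=Ro.from_rotvec(s["orientation"]).as_matrix()
    print("t%.1f"%s["time"],"tcp",np.round(s["tcp_pos"]*1000,1),"psi %.1f"%np.degrees(np.arctan2(R[1,1],R[0,1])),"z",R[:,2].round(3),"w",round(s["width"]*88,1),"f",np.round(s["contact_force"],1))
E
python3 - <<'E'
from h import *
for n in("top","side"):
    d=dict(np.load(n+"0.npz"));P=cloud(d).reshape(-1,3);hsv=cv2.cvtColor(d["color"],cv2.COLOR_RGB2HSV).reshape(-1,3).astype(int)
    bx=(P[:,0]>.515)&(P[:,0]<.6)&(P[:,1]>-.31)&(P[:,1]<-.2)
    k=bx&(P[:,2]>.076)&(hsv[:,1]>60)&(hsv[:,2]>90)
    print(n,"tube",k.sum(),rect(P[k][:,:2]),np.round(1000*P[k].mean(0),1),np.round(1000*np.percentile(P[k][:,2],[50,90,99]),1))
    b=(P[:,0]>.515)&(P[:,0]<.57)&(P[:,1]>-.2)&(P[:,1]<-.03)&(P[:,2]>.04)&(hsv[:,1]>60)
    print("lip",rect(P[b][:,:2]),np.round(1000*np.percentile(P[b][:,2],[10,50,90]),1))
    if n=="side":
        for u,v in((265,290),(265,314)):pass
E
```

```text
top tube 177 (array([ 545.1, -258.1]), array([31. , 62.5]), 0.2) [ 545.  -257.1   86.1] [86.4 91.6 96.1]
lip (array([ 536.7, -114.9]), array([170. ,  12.3]), 88.2) [51.7 58.4 63.1]
side tube 253 (array([ 543.4, -257.6]), array([64.4, 32.1]), 88.0) [ 543.5 -261.3   84.3] [84.7 88.2 90.5]
lip (array([ 536. , -116.4]), array([ 26.1, 167.7]), 4.1) [50.6 56.4 59.1]
```

Run:
```python
from h import *
plan(((400,-350,220),-92,0),((528,-258,150),-92,12),((547.3,-258,62),-92,12))
print(); plan(((535,-258,160),-92,12),((457,-391.5,160),-4.4,0),((457,-391.5,13),-4.4,0),start=((547.3,-258,62),-92,12))
```

```text
[0.669, -0.359, 0.006, -0.001, 0.0, 0.318] rows>=5.5
[1.188, -0.441, 0.24, -0.034, 0.131, 0.317] rows>=4.1
[1.245, -0.412, 0.533, -0.034, 0.131, 0.317] rows>=2.2

[0.028, 0.001, -0.328, 0.0, 0.0, 0.0] rows>=2.4
[-0.211, 0.455, -0.379, 0.102, -0.106, -0.969] rows>=12.3
[-0.313, 0.455, 0.1, 0.102, -0.106, -0.969] rows>=3.5
```

{"api": "jog_arm", "payload": {
  "plan": [0.669,-0.359,0.006,0,0,0.318,0.669,-0.359,0.006,0,0,0.318,0.669,-0.359,0.006,0,0,0.318,0.669,-0.359,0.006,0,0,0.318,0.669,-0.359,0.006,0,0,0.318,0.669,-0.359,0.006,0,0,0.318,0.669,-0.359,0.006,0,0,0.318,0.669,-0.359,0.006,0,0,0.318],
  "grip": 0
}}

```text
time: 0.77
tcp_pos: [0.4007, -0.3491, 0.2206]
orientation: [3.141, -0.05, -0.001]
contact_force: [-0.5, 0.3, 0.1]
width: 0.998
gripper_force: 0.0
```

Run:
```python
from h import *
where();plan(((528,-258,150),-92,12),((547.3,-258,62),-92,12))
```

```text
t0.8 tcp [ 400.7 -349.1  220.6] psi -91.8 z [-0. -0. -1.] w 87.8 f [-0.5  0.3  0.1]
[0.415, -0.317, 0.235, -0.0, 0.134, 0.002] rows>=4.1
[0.479, -0.319, 0.528, -0.0, 0.134, 0.002] rows>=2.2
```

{"api": "jog_arm", "payload": {
  "plan": [0.415,-0.317,0.235,0,0.134,0.002,0.415,-0.317,0.235,0,0.134,0.002,0.415,-0.317,0.235,0,0.134,0.002,0.415,-0.317,0.235,0,0.134,0.002,0.415,-0.317,0.235,0,0.134,0.002,0.415,-0.317,0.235,0,0.134,0.002,0.447,-0.318,0.38,0,0.134,0.002,0.447,-0.318,0.38,0,0.134,0.002,0.463,-0.318,0.45,0,0.134,0.002,0.471,-0.319,0.49,0,0.134,0.002,0.479,-0.319,0.528,0,0.134,0.002,0.479,-0.319,0.528,0,0.134,0.002,0.479,-0.319,0.528,0,0.134,0.002]
}}

```text
time: 1.85
tcp_pos: [0.5465, -0.26, 0.0625]
orientation: [3.12, -0.06, 0.328]
contact_force: [-0.2, -0.6, -0.1]
width: 0.997
gripper_force: 0.0
```

Run:
```python
from h import *
where()
d=get_image("side");save(d,"s1.png",190,220,340,400,3)
```

```text
t1.9 tcp [ 546.5 -260.    62.5] psi -92.2 z [ 0.208 -0.007 -0.978] w 87.8 f [-0.2 -0.6 -0.1]
```

View pics/s1.png

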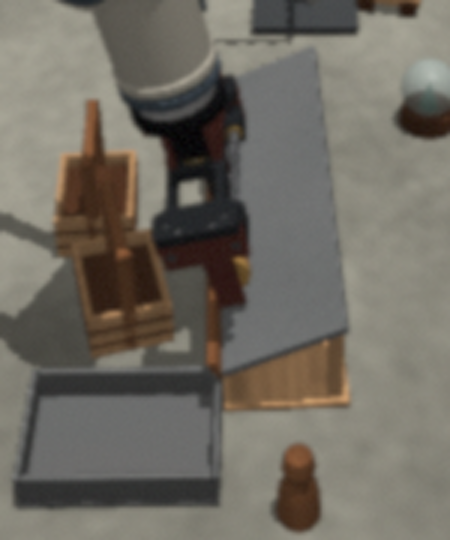

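The fingers straddle the tube (its brass end shows at 242,268). The gripper clears the baskets.

{"api": "jog_arm", "payload": {
  "plan": [0,0,0,0,0,0,0,0,0,0,0,0,0,0,0,0,0,0,0,0,0,0,0,0,0,0,0,0,0,0,0,0,0,0,0,0,0,0,0,0,0,0,0,0,0,0,0,0,0.007,0,-0.08,0,0,0,0.014,0,-0.16,0,0,0,0.021,0,-0.24,0,0,0,0.028,0,-0.328,0,0,0,0.028,0,-0.328,0,0,0,0.028,0,-0.328,0,0,0],
  "grip": 255,
  "force": 20
}}

```text
time: 3.07
tcp_pos: [0.5353, -0.2596, 0.1621]
orientation: [3.118, -0.059, 0.334]
contact_force: [0.4, -0.5, -0.6]
width: 0.681
gripper_force: 20.0
```

Run:
```python
from h import *
where();plan(((457,-391.5,160),-4.4,0),((457,-391.5,13),-4.4,0))
```

```text
t3.1 tcp [ 535.3 -259.6  162.1] psi -92.2 z [ 0.212 -0.01  -0.977] w 59.9 f [ 0.4 -0.5 -0.6]
[-0.24, 0.449, -0.044, 0.105, -0.107, -0.971] rows>=12.4
[-0.344, 0.449, 0.435, 0.105, -0.107, -0.971] rows>=3.5
```

{"api": "jog_arm", "payload": {
  "plan": [-0.12,0.22,-0.044,0.05,-0.05,-0.48,-0.12,0.22,-0.044,0.05,-0.05,-0.48,-0.12,0.22,-0.044,0.05,-0.05,-0.48,-0.12,0.22,-0.044,0.05,-0.05,-0.48,-0.12,0.22,-0.044,0.05,-0.05,-0.48,-0.12,0.22,-0.044,0.05,-0.05,-0.48,-0.24,0.449,-0.044,0.105,-0.107,-0.971,-0.24,0.449,-0.044,0.105,-0.107,-0.971,-0.24,0.449,-0.044,0.105,-0.107,-0.971,-0.24,0.449,-0.044,0.105,-0.107,-0.971,-0.24,0.449,-0.044,0.105,-0.107,-0.971,-0.24,0.449,-0.044,0.105,-0.107,-0.971,-0.24,0.449,-0.044,0.105,-0.107,-0.971,-0.24,0.449,-0.044,0.105,-0.107,-0.971,-0.24,0.449,-0.044,0.105,-0.107,-0.971]
}}

```text
time: 4.32
tcp_pos: [0.4562, -0.3903, 0.156]
orientation: [-2.302, -2.128, 0.0]
contact_force: [0.7, -1.2, -1.0]
width: 0.682
gripper_force: 20.0
```

Run:
```python
from h import *
where();plan(((457,-391.5,13),-4.4,0));plan(((457,-391.5,150),-4.4,0),start=((457,-391.5,13),-4.4,0))
```

```text
t4.3 tcp [ 456.2 -390.3  156. ] psi -4.5 z [-0.005  0.005 -1.   ] w 60.0 f [ 0.7 -1.2 -1. ]
[-0.006, 0.005, 0.477, -0.003, -0.003, -0.001] rows>=3.4
[0.0, 0.0, -0.457, 0.0, 0.0, 0.0] rows>=3.3
```

{"api": "jog_arm", "payload": {
  "plan": [0,0,0.12,0,0,0,0,0,0.24,0,0,0,0,0,0.34,0,0,0,0,0,0.4,0,0,0,0,0,0.44,0,0,0,0,0,0.475,0,0,0,0,0,0.475,0,0,0,0,0,0.475,0,0,0]
}}

```text
time: 4.98
tcp_pos: [0.4563, -0.3908, 0.0163]
orientation: [-2.304, -2.131, 0.0]
contact_force: [-0.9, -0.1, -0.2]
width: 0.682
gripper_force: 20.0
```

{"api": "jog_arm", "payload": {
  "plan": [0,0,0,0,0,0,0,0,0,0,0,0,0,0,0,0,0,0,0,0,0,0,0,0,0,0,0,0,0,0,0,0,-0.05,0,0,0,0,0,-0.12,0,0,0,0,0,-0.25,0,0,0,0,0,-0.4,0,0,0,0,0,-0.5,0,0,0,0,0,-0.5,0,0,0,0,0,-0.5,0,0,0],
  "grip": 0
}}

```text
time: 5.98
tcp_pos: [0.4575, -0.3919, 0.1694]
orientation: [2.303, 2.133, 0.0]
contact_force: [0.2, 0.3, -0.8]
width: 1.001
gripper_force: 0.0
```

Run:
```python
from h import *
where()
d=get_image("top");np.savez("top1.npz",**d)
P=cloud(d).reshape(-1,3);hsv=cv2.cvtColor(d["color"],cv2.COLOR_RGB2HSV).reshape(-1,3).astype(int)
k=(abs(P[:,0]-.457)<.07)&(abs(P[:,1]+.3915)<.045)&(hsv[:,1]>60)&(hsv[:,2]>90)&(P[:,2]<.1)
print(k.sum(),rect(P[k][:,:2]),np.percentile(P[k][:,2],[50,95]))
d=get_image("side");P=cloud(d).reshape(-1,3);hsv=cv2.cvtColor(d["color"],cv2.COLOR_RGB2HSV).reshape(-1,3).astype(int)
k=(abs(P[:,0]-.457)<.07)&(abs(P[:,1]+.3915)<.045)&(hsv[:,1]>60)&(hsv[:,2]>90)&(P[:,2]<.06)
print(k.sum(),rect(P[k][:,:2]),np.percentile(P[k][:,2],[50,95]))
# boxes
for y in ((.32,.42),(.20,.31)):
    P=cloud(dict(np.load("top1.npz"))).reshape(-1,3);k=(P[:,0]>.3)&(P[:,0]<.5)&(P[:,1]>y[0])&(P[:,1]<y[1])&(P[:,2]>.017)&(P[:,2]<.034);print("box",k.sum(),rect(P[k][:,:2]))
plan(((440,-250,200),0,0))
```

```text
t6.0 tcp [ 457.5 -391.9  169.4] psi -4.4 z [ 0.002 -0.002 -1.   ] w 88.1 f [ 0.2  0.3 -0.8]
137 (array([ 481.3, -388.6]), array([105.,  46.]), 17.9) [0.03695001 0.04743905]
313 (array([ 480.5, -388.9]), array([113.9,  45.3]), 21.1) [0.03494308 0.03946596]
box 332 (array([412.3, 366.3]), array([87.5, 46.5]), 8.1)
box 340 (array([410.7, 248. ]), array([87.6, 46.9]), 8.8)
[0.464, -0.09, -0.116, -0.002, -0.002, -0.049] rows>=3.5
```

Run:
```python
from h import *
plan(((427.6,-116.5,180),-1,0),((427.6,-116.5,85),-1,0))
plan(((427.6,-116.5,206),-1,0),start=((427.6,-116.5,85),-1,0))
```

```text
[0.904, -0.166, -0.048, -0.002, -0.002, -0.038] rows>=6.6
[0.903, -0.164, 0.269, -0.002, -0.002, -0.038] rows>=2.3
[0.0, 0.0, -0.403, 0.0, 0.0, 0.0] rows>=2.9
```

{"api": "jog_arm", "payload": {
  "plan": [0.904,-0.166,-0.048,0,0,-0.038,0.904,-0.166,-0.048,0,0,-0.038,0.904,-0.166,-0.048,0,0,-0.038,0.904,-0.166,-0.048,0,0,-0.038,0.904,-0.166,-0.048,0,0,-0.038,0.904,-0.166,-0.048,0,0,-0.038,0.904,-0.166,-0.048,0,0,-0.038,0.904,-0.166,-0.048,0,0,-0.038,0.904,-0.166,-0.048,0,0,-0.038,0.904,-0.165,0.08,0,0,-0.038,0.904,-0.165,0.17,0,0,-0.038,0.904,-0.165,0.23,0,0,-0.038,0.903,-0.164,0.269,0,0,-0.038,0.903,-0.164,0.269,0,0,-0.038,0.903,-0.164,0.269,0,0,-0.038]
}}

```text
time: 7.33
tcp_pos: [0.4276, -0.1175, 0.0852]
orientation: [-2.238, -2.197, 0.002]
contact_force: [-0.2, 0.5, -0.3]
width: 1.001
gripper_force: 0.0
```

Run:
```python
from h import *
where()
d=get_image("side");save(d,"s2.png",190,220,340,380,4)
```

```text
t7.3 tcp [ 427.6 -117.5   85.2] psi -1.1 z [-0.004  0.003 -1.   ] w 88.1 f [-0.2  0.5 -0.3]
```

View pics/s2.png

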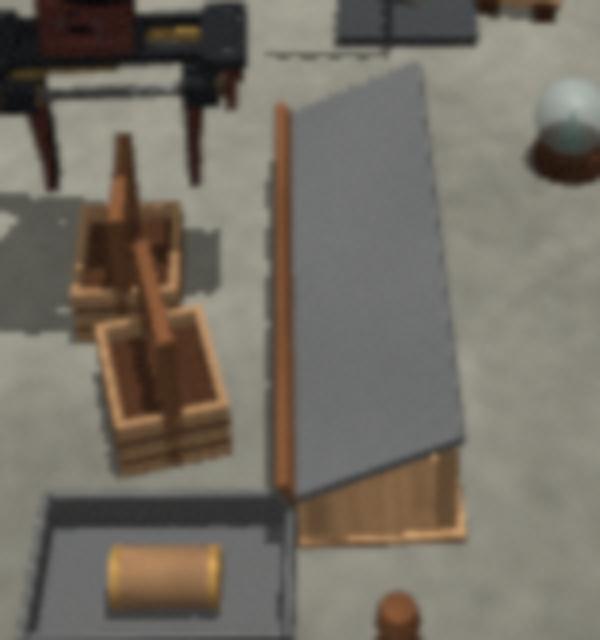

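The tube lies in the tray (165,578). The open fingers straddle the rear basket's bar, with tips at (50,185) and (195,180).

{"api": "jog_arm", "payload": {
  "plan": [0,0,0,0,0,0,0,0,0,0,0,0,0,0,0,0,0,0,0,0,0,0,0,0,0,0,0,0,0,0,0,0,0,0,0,0,0,0,0,0,0,0,0,0,0,0,0,0,0,0,0,0,0,0,0,0,0,0,0,0,0,0,-0.04,0,0,0,0,0,-0.1,0,0,0,0,0,-0.17,0,0,0,0,0,-0.24,0,0,0,0,0,-0.31,0,0,0,0,0,-0.36,0,0,0,0,0,-0.403,0,0,0,0,0,-0.403,0,0,0,0,0,-0.403,0,0,0],
  "grip": 255,
  "force": 50
}}

```text
time: 8.97
tcp_pos: [0.4286, -0.1172, 0.2074]
orientation: [-2.239, -2.201, -0.001]
contact_force: [0.3, -0.6, -0.1]
width: 0.005
gripper_force: 0.0
```

Run:
```python
from h import *
where()
for n in("side","top"):
    d=get_image(n);P=cloud(d).reshape(-1,3);hsv=cv2.cvtColor(d["color"],cv2.COLOR_RGB2HSV).reshape(-1,3).astype(int)
    w=(abs(P[:,0]-.427)<.06)&(abs(P[:,1]+.141)<.055)&(hsv[:,1]>80)&(P[:,2]<.24)
    a=w&(P[:,2]>.13)&(P[:,2]<.18);b=w&(P[:,2]>.205)
    for k in(a,b):
        if k.sum()>5: print(n,k.sum(),rect(P[k][:,:2]),np.percentile(P[k][:,2],[10,50,90]).round(3), "z slope vs x,y",np.linalg.lstsq(np.c_[P[k][:,:2],np.ones(k.sum())],P[k][:,2],rcond=None)[0].round(3))
    if n=="side":save(d,"s3.png",170,150,320,300,4)
plan(((517.6,280.5,206),-4.2,0),((607.3,274,206),-4.2,0),((607.3,274,176),-4.2,0))
```

```text
t9.0 tcp [ 428.6 -117.2  207.4] psi -1.0 z [-0.001  0.002 -1.   ] w 0.5 f [ 0.3 -0.6 -0.1]
side 59 (array([ 429.1, -127.2]), array([ 8. , 18.4]), 81.7) [0.214 0.227 0.238] z slope vs x,y [-0.108 -1.325  0.102]
[1.33, 0.276, 0.002, -0.003, -0.002, 0.036] rows>=9.8
[1.313, 0.575, 0.0, -0.003, -0.002, 0.036] rows>=2.2
[1.313, 0.576, 0.1, -0.003, -0.002, 0.036] rows>=0.7
```

View pics/s3.png

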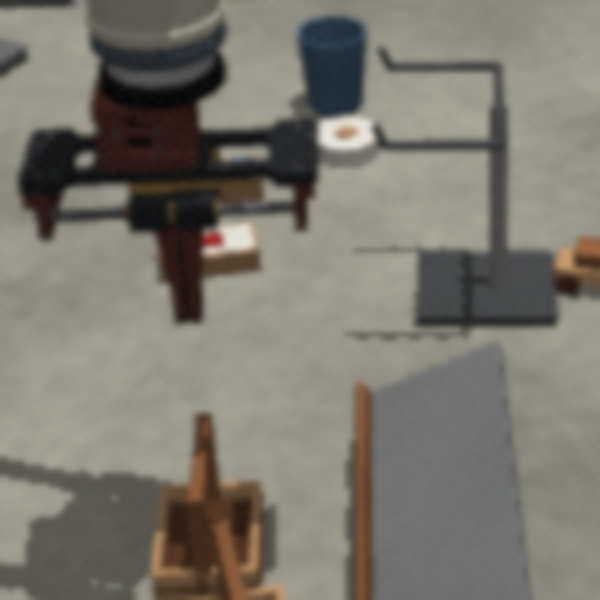

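The gripper closed on nothing, and the basket still stands (205,500). I'll compare where the fingers appear with where they should be.

Run:
```python
from h import *
for n in("side","top"):
    d=get_image(n);P=cloud(d)
    pr=lambda p:(lambda c:(d["fx"]*c[0]/c[2]+d["cx"],d["fy"]*c[1]/c[2]+d["cy"]))(d["view"][:3,:3]@np.array(p)+d["view"][:3,3])
    print(n,"tcp now proj",pr(status.sense()["tcp_pos"]),"s2 tips",pr((.3836,-.1175,.0852)),pr((.4716,-.1175,.0852)),"bar ends",pr((.427,-.097,.105)),pr((.427,-.186,.105)))
    Q=P.reshape(-1,3);k=(Q[:,0]>.37)&(Q[:,0]<.52)&(Q[:,1]>-.2)&(Q[:,1]<-.085)&(Q[:,2]>.095)&(Q[:,2]<.125);print(k.sum(),rect(Q[k][:,:2]),np.percentile(Q[k][:,2],[10,50,90]))
```

```text
side tcp now proj (np.float64(216.61199404871235), np.float64(227.99714483859879)) s2 tips (np.float64(204.39155734016288), np.float64(264.72457233213595)) (np.float64(236.7378969141136), np.float64(262.8454805734457)) bar ends (np.float64(220.04086226522742), np.float64(253.39850557685145)) (np.float64(218.61540048487714), np.float64(275.3265072902913))
111 (array([ 426.4, -142.8]), array([92.7, 11.1]), 89.2) [0.10250092 0.10708118 0.10928636]
top tcp now proj (np.float64(323.52211225037337), np.float64(266.13545422741777)) s2 tips (np.float64(319.19474852701336), np.float64(277.9618143820153)) (np.float64(319.1672983437206), np.float64(251.77116242675058)) bar ends (np.float64(313.7453871623055), np.float64(265.1900298849966)) (np.float64(340.3353428454314), np.float64(265.3594518065435))Traceback (most recent call last):
  File "<stdin>", line 6, in <module>
    return _quantile_unchecked(
        a, q, axis, out, overwrite_input, method, keepdims, weights)
    return _ureduce(a,
                    func=_quantile_ureduce_func,
    ...<5 lines>...
                    overwrite_input=overwrite_input,
                    method=method)
    r = func(a, **kwargs)
    result = _quantile(arr,
                       quantiles=q,
    ...<2 lines>...
                       out=out,
                       weights=wgt)
    slices_having_nans = np.isnan(arr[-1, ...])
                                  ~~~^^^^^^^^^
IndexError: index -1 is out of bounds for axis 0 with size 0
```

Positions match, so the fingers were still closing when the lift began. I'll repeat with a smaller opening and a longer close.

{"api": "jog_arm", "payload": {
  "plan": [-0.003,-0.003,0,0,0,0,-0.003,-0.003,0,0,0,0,-0.003,-0.003,0,0,0,0,-0.003,-0.003,0,0,0,0,-0.003,-0.003,0,0,0,0,-0.003,-0.003,0,0,0,0,-0.003,-0.003,0,0,0,0,-0.003,-0.003,0,0,0,0,-0.003,-0.003,0,0,0,0,-0.003,-0.003,0.1,0,0,0,-0.003,-0.003,0.2,0,0,0,-0.003,-0.003,0.3,0,0,0,-0.003,-0.003,0.37,0,0,0,-0.003,-0.003,0.408,0,0,0,-0.003,-0.003,0.408,0,0,0,-0.003,-0.003,0.408,0,0,0],
  "grip": 130
}}

```text
time: 10.5
tcp_pos: [0.4272, -0.1177, 0.0848]
orientation: [-2.238, -2.2, 0.0]
contact_force: [-0.4, -0.0, 0.3]
width: 0.491
gripper_force: 0.0
```

{"api": "jog_arm", "payload": {
  "plan": [0,0,0,0,0,0,0,0,0,0,0,0,0,0,0,0,0,0,0,0,0,0,0,0,0,0,0,0,0,0,0,0,0,0,0,0,0,0,0,0,0,0,0,0,0,0,0,0,0,0,0,0,0,0,0,0,0,0,0,0,0,0,0,0,0,0,0,0,0,0,0,0,0,0,0,0,0,0],
  "grip": 255,
  "force": 50
}}

```text
time: 11.58
tcp_pos: [0.4273, -0.1177, 0.0848]
orientation: [-2.238, -2.2, -0.0]
contact_force: [-0.6, -0.3, 4.7]
width: 0.109
gripper_force: 50.0
```

{"api": "jog_arm", "payload": {
  "plan": [0,0,-0.03,0,0,0,0,0,-0.08,0,0,0,0,0,-0.14,0,0,0,0,0,-0.21,0,0,0,0,0,-0.28,0,0,0,0,0,-0.34,0,0,0,0,0,-0.38,0,0,0,0,0,-0.41,0,0,0,0,0,-0.41,0,0,0,0,0,-0.41,0,0,0]
}}

```text
time: 12.42
tcp_pos: [0.4274, -0.118, 0.2068]
orientation: [-2.237, -2.199, 0.001]
contact_force: [0.5, 0.2, -1.0]
width: 0.108
gripper_force: 50.0
```

Run:
```python
from h import *
where()
d=get_image("side");P=cloud(d).reshape(-1,3);hsv=cv2.cvtColor(d["color"],cv2.COLOR_RGB2HSV).reshape(-1,3).astype(int)
w=(abs(P[:,0]-.427)<.06)&(abs(P[:,1]+.141)<.06)&(hsv[:,1]>80)
a=w&(P[:,2]>.14)&(P[:,2]<.19);b=w&(P[:,2]>.21)&(P[:,2]<.235)&(P[:,1]<-.13)
for k in(a,b):
    if k.sum()>5: print(k.sum(),rect(P[k][:,:2]),np.percentile(P[k][:,2],[10,50,90]).round(3), "z slope vs x,y",np.linalg.lstsq(np.c_[P[k][:,:2],np.ones(k.sum())],P[k][:,2],rcond=None)[0].round(3))
save(d,"s4.png",170,150,320,300,4)
plan(((470,80,208),-3,0),((517.6,280.5,208),-4.2,0))
```

```text
t12.4 tcp [ 427.4 -118.   206.8] psi -1.0 z [-0.003  0.003 -1.   ] w 9.5 f [ 0.5  0.2 -1. ]
737 (array([ 428.1, -142.9]), array([93.7, 68.7]), 88.8) [0.149 0.154 0.166] z slope vs x,y [0.009 0.014 0.155]
93 (array([ 429.8, -159.4]), array([21.1, 57.7]), 1.4) [0.217 0.229 0.231] z slope vs x,y [-0.074  0.113  0.276]
[0.662, 0.132, -0.005, -0.003, -0.002, 0.022] rows>=4.9
[1.333, 0.279, -0.003, -0.003, -0.002, 0.036] rows>=4.9
```

View pics/s4.png

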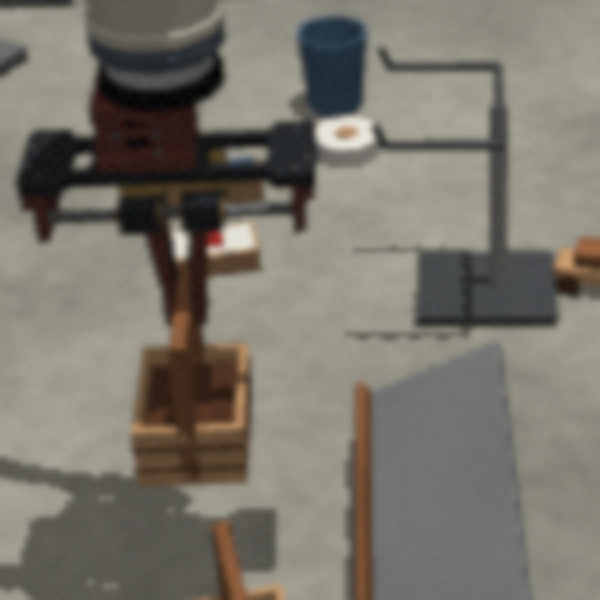

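The basket hangs level in the gripper (190,400). I'm carrying it toward the left hook.

{"api": "jog_arm", "payload": {
  "plan": [0.05,0.01,0,0,0,0.002,0.13,0.025,0,0,0,0.004,0.23,0.045,0,0,0,0.007,0.33,0.066,-0.003,0,0,0.011,0.43,0.086,-0.005,0,0,0.015,0.53,0.106,-0.005,0,0,0.018,0.6,0.12,-0.005,0,0,0.022,0.662,0.132,-0.005,0,0,0.022,0.662,0.132,-0.005,0,0,0.022]
}}

```text
time: 13.22
tcp_pos: [0.47, 0.0827, 0.2072]
orientation: [-2.269, -2.163, 0.003]
contact_force: [0.2, 0.2, -1.3]
width: 0.106
gripper_force: 50.0
```

Run:
```python
from h import *
where();plan(((517.6,280.5,208),-4.2,0),((607.3,274,208),-4.2,0))
```

```text
t13.2 tcp [470.   82.7 207.2] psi -2.8 z [-0.006  0.004 -1.   ] w 9.3 f [ 0.2  0.2 -1.3]
[0.666, 0.127, -0.001, -0.004, -0.002, 0.016] rows>=4.9
[0.659, 0.426, -0.003, -0.004, -0.002, 0.016] rows>=2.2
```

{"api": "jog_arm", "payload": {
  "plan": [0.05,0.01,0,0,0,0.002,0.13,0.025,0,0,0,0.004,0.23,0.045,0,0,0,0.006,0.33,0.063,0,0,0,0.01,0.43,0.082,-0.001,0,0,0.012,0.53,0.1,-0.001,0,0,0.014,0.6,0.115,-0.001,0,0,0.016,0.666,0.127,-0.001,-0.004,-0.002,0.016,0.666,0.127,-0.001,-0.004,-0.002,0.016,0.666,0.127,-0.001,-0.004,-0.002,0.016,0.666,0.127,-0.001,-0.004,-0.002,0.016]
}}

```text
time: 14.13
tcp_pos: [0.5186, 0.2763, 0.209]
orientation: [2.303, 2.132, -0.0]
contact_force: [-0.0, 0.6, -1.5]
width: 0.108
gripper_force: 50.0
```

Run:
```python
from h import *
where();plan(((607.3,274,208),-4.2,0),((607.3,274,176),-4.2,0))
d=get_image("side");save(d,"s5.png",210,110,330,230,5)
```

```text
t14.1 tcp [518.6 276.3 209. ] psi -4.4 z [ 0.002 -0.002 -1.   ] w 9.5 f [-0.   0.6 -1.5]
[0.015, 0.295, 0.004, 0.001, 0.001, -0.003] rows>=2.1
[0.015, 0.295, 0.111, 0.001, 0.001, -0.003] rows>=0.8
```

View pics/s5.png

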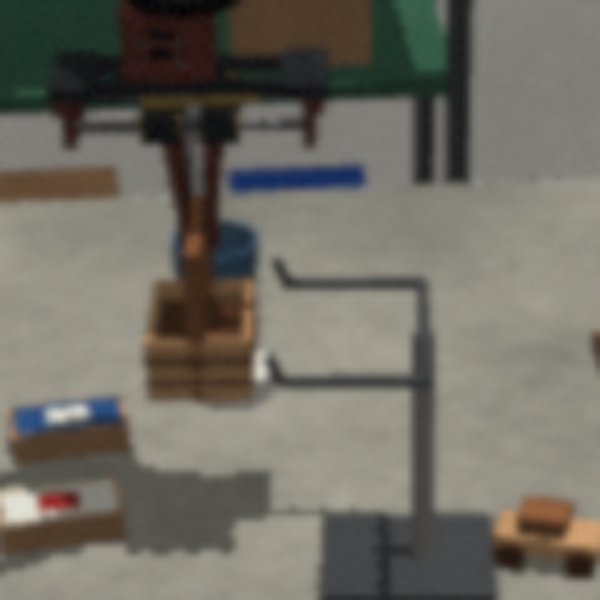

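The basket is lined up before the left arm (tip at 280,265) with its bar above it. Now in and down.

{"api": "jog_arm", "payload": {
  "plan": [0.003,0.05,0.004,0,0,-0.001,0.006,0.11,0.004,0,0,-0.002,0.009,0.17,0.004,0,0,-0.003,0.012,0.23,0.004,0,0,-0.003,0.015,0.27,0.004,0,0,-0.003,0.015,0.295,0.004,0,0,-0.003,0.015,0.295,0.004,0,0,-0.003,0.015,0.295,0.004,0,0,-0.003,0.015,0.295,0.03,0,0,-0.003,0.015,0.295,0.06,0,0,-0.003,0.015,0.295,0.085,0,0,-0.003,0.015,0.295,0.1,0,0,-0.003,0.015,0.295,0.111,0,0,-0.003,0.015,0.295,0.111,0,0,-0.003,0.015,0.295,0.111,0,0,-0.003]
}}

```text
time: 15.43
tcp_pos: [0.6073, 0.2751, 0.1767]
orientation: [2.298, 2.138, 0.002]
contact_force: [0.6, -1.0, -1.7]
width: 0.102
gripper_force: 50.0
```

Run:
```python
from h import *
where()
d=get_image("side");save(d,"s6.png",210,110,330,230,5)
```

```text
t15.4 tcp [607.3 275.1 176.7] psi -4.1 z [ 0.003 -0.001 -1.   ] w 8.9 f [ 0.6 -1.  -1.7]
```

View pics/s6.png

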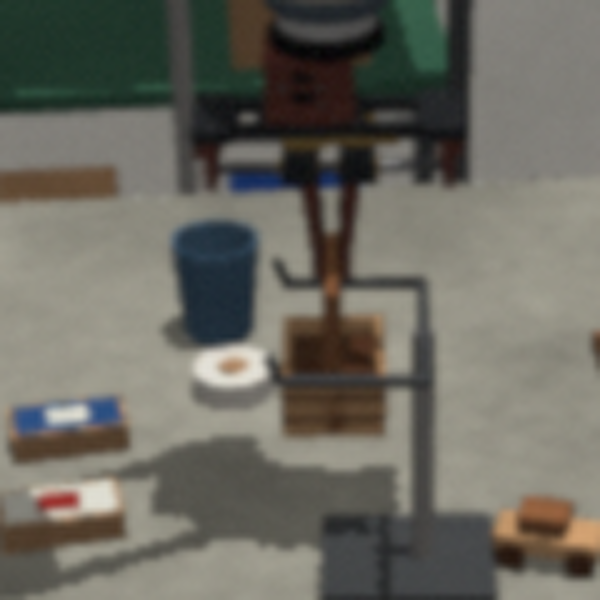

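The bar sits over the arm between tip and post (332,285). I'm lowering the last 1.5 mm, releasing and rising.

{"api": "jog_arm", "payload": {
  "plan": [0,0,0.005,0,0,0,0,0,0.005,0,0,0,0,0,0.005,0,0,0]
}}

```text
time: 15.73
tcp_pos: [0.6076, 0.2752, 0.1757]
orientation: [2.298, 2.138, 0.004]
contact_force: [0.1, -0.3, -1.4]
width: 0.105
gripper_force: 50.0
```

{"api": "jog_arm", "payload": {
  "plan": [0,0,0,0,0,0,0,0,0,0,0,0,0,0,0,0,0,0,0,0,0,0,0,0,0,0,0,0,0,0,0,0,0,0,0,0,0,0,0,0,0,0,0,0,0,0,0,0,0,0,-0.05,0,0,0,0,0,-0.12,0,0,0,0,0,-0.2,0,0,0,0,0,-0.25,0,0,0,0,0,-0.25,0,0,0],
  "grip": 130
}}

```text
time: 16.82
tcp_pos: [0.6082, 0.2755, 0.2554]
orientation: [2.296, 2.136, 0.014]
contact_force: [0.4, -0.2, 1.2]
width: 0.492
gripper_force: 0.0
```

Run:
```python
from h import *
where()
for n in("side","top"):
    d=get_image(n);P=cloud(d).reshape(-1,3);hsv=cv2.cvtColor(d["color"],cv2.COLOR_RGB2HSV).reshape(-1,3).astype(int)
    w=(abs(P[:,0]-.605)<.07)&(abs(P[:,1]-.249)<.07)&(hsv[:,1]>80)
    for k in(w&(P[:,2]>.07)&(P[:,2]<.15),w&(P[:,2]>.185)&(P[:,2]<.21)):
        if k.sum()>5: print(n,k.sum(),rect(P[k][:,:2]),np.percentile(P[k][:,2],[10,50,90]).round(3))
    # basket B and boxes
    bb=(abs(P[:,0]-.45)<.06)&(abs(P[:,1]+.251)<.06)&(P[:,2]>.095)&(P[:,2]<.125);print("barB",rect(P[bb][:,:2]))
    for y in ((.32,.42),(.20,.31)):
        k=(P[:,0]>.3)&(P[:,0]<.5)&(P[:,1]>y[0])&(P[:,1]<y[1])&(P[:,2]>.017)&(P[:,2]<.034)
        if k.sum()>9:print("box",k.sum(),rect(P[k][:,:2]))
    if n=="side":save(d,"s7.png",210,110,330,230,5)
```

```text
t16.8 tcp [608.2 275.5 255.4] psi -4.1 z [ 0.01   0.002 -1.   ] w 43.3 f [ 0.4 -0.2  1.2]
side 351 (array([605.6, 247.2]), array([96.7, 67.3]), 84.9) [0.101 0.12  0.131]
side 36 (array([606. , 244.1]), array([77.5,  6.7]), 86.0) [0.19  0.197 0.2  ]
barB (array([ 451.4, -251.9]), array([11.6, 92.5]), 11.0)
box 169 (array([411.4, 365.9]), array([88.6, 58.8]), 4.6)
box 207 (array([408.9, 246.6]), array([87. , 51.3]), 9.5)
top 240 (array([604.9, 229.4]), array([50.6, 70.2]), 85.5) [0.118 0.125 0.137]
top 43 (array([604.3, 225.1]), array([36.9, 10.8]), 85.6) [0.197 0.201 0.204]
barB (array([ 453.1, -252.1]), array([10.7, 89.9]), 10.3)
box 37 (array([412.7, 372.1]), array([25. , 95.5]), 77.3)
```

View pics/s7.png

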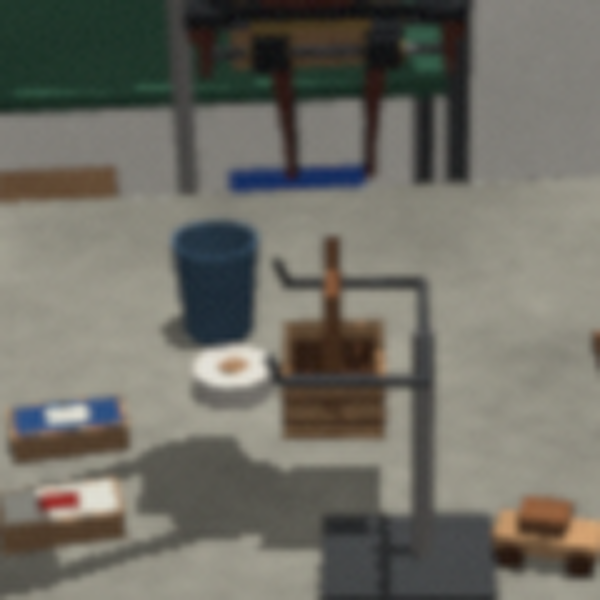

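The first basket hangs on the left arm (332,285), let go. The second one is next.

Run:
```python
from h import *
plan(((480,20,240),3,0))
plan(((456.9,-276.6,150),10.5,0),((456.9,-276.6,85),10.5,0),start=((480,20,240),3,0))
```

```text
[-0.879, -0.363, 0.034, 0.003, 0.0, -0.079] rows>=6.8
[-0.983, -0.129, 0.3, 0.0, 0.0, -0.083] rows>=7.5
[-0.983, -0.129, 0.517, 0.0, 0.0, -0.083] rows>=1.6
```

{"api": "jog_arm", "payload": {
  "plan": [-0.879,-0.363,0.034,0.003,0,-0.079,-0.879,-0.363,0.034,0.003,0,-0.079,-0.879,-0.363,0.034,0.003,0,-0.079,-0.879,-0.363,0.034,0.003,0,-0.079,-0.879,-0.363,0.034,0.003,0,-0.079,-0.879,-0.363,0.034,0.003,0,-0.079,-0.879,-0.363,0.034,0.003,0,-0.079,-0.879,-0.363,0.034,0.003,0,-0.079,-0.879,-0.363,0.034,0.003,0,-0.079]
}}

```text
time: 17.67
tcp_pos: [0.4787, 0.0187, 0.2384]
orientation: [-2.166, -2.274, 0.004]
contact_force: [-0.3, -1.2, -0.7]
width: 0.49
gripper_force: 0.0
```

Run:
```python
from h import *
where();plan(((456.9,-276.6,150),10.5,0),((456.9,-276.6,85),10.5,0))
```

```text
t17.7 tcp [478.7  18.7 238.4] psi 2.8 z [-0.003 -0.001 -1.   ] w 43.1 f [-0.3 -1.2 -0.7]
[-0.979, -0.12, 0.296, -0.002, 0.0, -0.086] rows>=7.4
[-0.979, -0.119, 0.512, -0.002, 0.0, -0.086] rows>=1.6
```

{"api": "jog_arm", "payload": {
  "plan": [-0.979,-0.12,0.296,0,0,-0.086,-0.979,-0.12,0.296,0,0,-0.086,-0.979,-0.12,0.296,0,0,-0.086,-0.979,-0.12,0.296,0,0,-0.086,-0.979,-0.12,0.296,0,0,-0.086,-0.979,-0.12,0.296,0,0,-0.086,-0.979,-0.12,0.296,0,0,-0.086,-0.979,-0.12,0.296,0,0,-0.086,-0.979,-0.12,0.296,0,0,-0.086,-0.979,-0.12,0.296,0,0,-0.086,-0.979,-0.12,0.296,0,0,-0.086,-0.979,-0.12,0.37,0,0,-0.086,-0.979,-0.119,0.44,0,0,-0.086,-0.979,-0.119,0.49,0,0,-0.086,-0.979,-0.119,0.512,0,0,-0.086,-0.979,-0.119,0.512,0,0,-0.086,-0.979,-0.119,0.512,0,0,-0.086]
}}

```text
time: 19.08
tcp_pos: [0.4597, -0.2744, 0.0875]
orientation: [2.002, 2.421, -0.002]
contact_force: [-0.3, -0.2, 0.6]
width: 0.492
gripper_force: 0.0
```

{"api": "jog_arm", "payload": {
  "plan": [0,0,0,0,0,0,0,0,0,0,0,0,0,0,0,0,0,0,0,0,0,0,0,0,0,0,0,0,0,0,0,0,0,0,0,0,0,0,0,0,0,0,0,0,0,0,0,0,0,0,0,0,0,0,0,0,0,0,0,0,0,0,0,0,0,0,0,0,0,0,0,0,0,0,0,0,0,0],
  "grip": 255,
  "force": 50
}}

```text
time: 20.17
tcp_pos: [0.4591, -0.2754, 0.0868]
orientation: [-2.004, -2.419, 0.003]
contact_force: [-1.1, -1.4, 2.2]
width: 0.109
gripper_force: 50.0
```

{"api": "jog_arm", "payload": {
  "plan": [0,0,-0.03,0,0,0,0,0,-0.08,0,0,0,0,0,-0.14,0,0,0,0,0,-0.21,0,0,0,0,0,-0.28,0,0,0,0,0,-0.34,0,0,0,0,0,-0.38,0,0,0,0,0,-0.404,0,0,0,0,0,-0.404,0,0,0,0,0,-0.404,0,0,0]
}}

```text
time: 21.0
tcp_pos: [0.4592, -0.2751, 0.2073]
orientation: [-2.003, -2.418, 0.002]
contact_force: [-0.1, 0.0, -1.7]
width: 0.111
gripper_force: 50.0
```

Run:
```python
from h import *
where();plan(((460,-90,209),3,0),((504.4,102,209),-4.2,0))
d=get_image("side");P=cloud(d).reshape(-1,3);hsv=cv2.cvtColor(d["color"],cv2.COLOR_RGB2HSV).reshape(-1,3).astype(int)
k=(abs(P[:,0]-.455)<.065)&(abs(P[:,1]+.252)<.06)&(hsv[:,1]>80)&(P[:,2]>.14)&(P[:,2]<.19)
print(k.sum(),rect(P[k][:,:2]),np.percentile(P[k][:,2],[10,50,90]).round(3), "slope",np.linalg.lstsq(np.c_[P[k][:,:2],np.ones(k.sum())],P[k][:,2],rcond=None)[0].round(3))
```

```text
t21.0 tcp [ 459.2 -275.1  207.3] psi 10.7 z [-0.002 -0.    -1.   ] w 9.7 f [-0.1  0.  -1.7]
[0.606, 0.117, -0.006, -0.001, 0.0, 0.086] rows>=4.4
[1.207, 0.382, -0.006, -0.001, 0.0, 0.166] rows>=4.7
809 (array([ 453.3, -252.3]), array([69.9, 93.7]), 10.2) [0.148 0.153 0.165] slope [-0.01  -0.026  0.153]
```

Held and level; carrying on.

{"api": "jog_arm", "payload": {
  "plan": [0.05,0.01,0,0,0,0.007,0.13,0.025,0,0,0,0.017,0.23,0.045,0,0,0,0.03,0.33,0.064,-0.003,0,0,0.047,0.43,0.083,-0.006,0,0,0.06,0.52,0.1,-0.006,0,0,0.074,0.57,0.11,-0.006,0,0,0.08,0.606,0.117,-0.006,0,0,0.086,0.606,0.117,-0.006,0,0,0.086,0.606,0.117,-0.006,0,0,0.086]
}}

```text
time: 21.88
tcp_pos: [0.4596, -0.0897, 0.2084]
orientation: [-2.16, -2.279, 0.004]
contact_force: [0.6, 0.8, -2.4]
width: 0.107
gripper_force: 50.0
```

Run:
```python
from h import *
where();plan(((504.4,102,209),-4.2,0))
```

```text
t21.9 tcp [459.6 -89.7 208.4] psi 3.1 z [-0.003 -0.001 -1.   ] w 9.4 f [ 0.6  0.8 -2.4]
[0.63, 0.183, -0.003, -0.002, 0.0, 0.081] rows>=4.7
```

{"api": "jog_arm", "payload": {
  "plan": [0.05,0.015,0,0,0,0.007,0.13,0.037,0,0,0,0.017,0.23,0.067,0,0,0,0.03,0.33,0.096,-0.003,0,0,0.045,0.43,0.125,-0.003,0,0,0.055,0.53,0.154,-0.003,0,0,0.07,0.59,0.17,-0.003,0,0,0.08,0.63,0.183,-0.003,-0.002,0,0.081,0.63,0.183,-0.003,-0.002,0,0.081,0.63,0.183,-0.003,-0.002,0,0.081,0.63,0.183,-0.003,-0.002,0,0.081,0.63,0.183,-0.003,-0.002,0,0.081]
}}

```text
time: 22.88
tcp_pos: [0.5049, 0.1001, 0.2103]
orientation: [2.303, 2.133, 0.001]
contact_force: [0.5, -0.0, -1.8]
width: 0.11
gripper_force: 50.0
```

Run:
```python
from h import *
where();plan(((594.2,95.5,209),-4.2,0),((594.2,95.5,177),-4.2,0))
d=get_image("side");P=cloud(d).reshape(-1,3);hsv=cv2.cvtColor(d["color"],cv2.COLOR_RGB2HSV).reshape(-1,3).astype(int)
w=(abs(P[:,0]-.505)<.05)&(abs(P[:,1]-.124)<.06)&(hsv[:,1]>80)
for k in(w&(P[:,2]>.14)&(P[:,2]<.19),w&(P[:,2]>.21)&(P[:,2]<.24)&(P[:,1]>.115)): print(k.sum(),rect(P[k][:,:2]),np.percentile(P[k][:,2],[10,50,90]).round(3))
```

```text
t22.9 tcp [504.9 100.1 210.3] psi -4.4 z [ 0.002 -0.001 -1.   ] w 9.7 f [ 0.5 -0.  -1.8]
[0.007, 0.298, 0.005, 0.001, 0.001, -0.002] rows>=2.1
[0.008, 0.298, 0.111, 0.001, 0.001, -0.002] rows>=0.8
454 (array([505.7, 123.2]), array([99.2, 70.7]), 88.0) [0.148 0.156 0.168]
8 (array([504.6, 137. ]), array([43.3,  6.1]), 89.2) [0.231 0.233 0.234]
```

{"api": "jog_arm", "payload": {
  "plan": [0.002,0.05,0.004,0,0,0,0.003,0.11,0.004,0,0,0,0.005,0.17,0.004,0,0,-0.001,0.006,0.23,0.004,0,0,-0.002,0.007,0.27,0.005,0,0,-0.002,0.007,0.298,0.005,0,0,-0.002,0.007,0.298,0.005,0,0,-0.002,0.007,0.298,0.005,0,0,-0.002,0.007,0.298,0.03,0,0,-0.002,0.007,0.298,0.06,0,0,-0.002,0.008,0.298,0.085,0,0,-0.002,0.008,0.298,0.1,0,0,-0.002,0.008,0.298,0.111,0,0,-0.002,0.008,0.298,0.111,0,0,-0.002,0.008,0.298,0.113,0,0,-0.002]
}}

```text
time: 24.18
tcp_pos: [0.5943, 0.0973, 0.1767]
orientation: [2.298, 2.138, 0.002]
contact_force: [0.5, 0.5, -1.9]
width: 0.114
gripper_force: 50.0
```

{"api": "jog_arm", "payload": {
  "plan": [0,0,0,0,0,0,0,0,0,0,0,0,0,0,0,0,0,0,0,0,0,0,0,0]
}}

```text
time: 24.52
tcp_pos: [0.5944, 0.0972, 0.1766]
orientation: [2.299, 2.138, 0.001]
contact_force: [0.7, 0.6, -2.6]
width: 0.106
gripper_force: 50.0
```

Run:
```python
from h import *
where()
d=get_image("side");save(d,"s8.png",210,130,330,240,5)
```

```text
t24.5 tcp [594.4  97.2 176.6] psi -4.1 z [ 0.002 -0.001 -1.   ] w 9.4 f [ 0.7  0.6 -2.6]
```

View pics/s8.png

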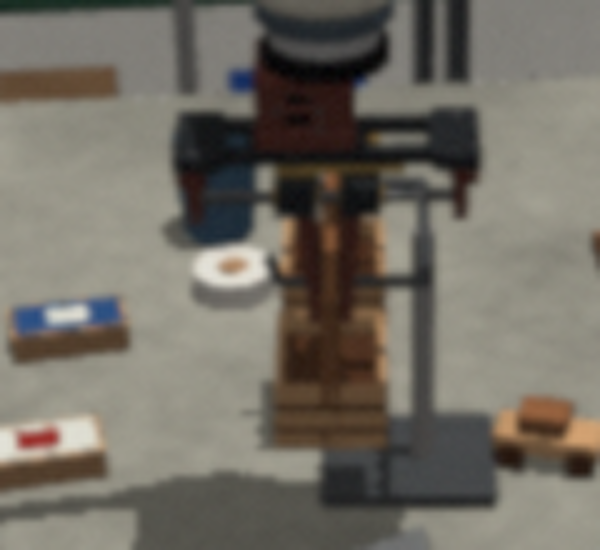

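The bar is between tip and post on the right arm (325,280). The white box has been knocked aside and needs remeasuring. I'm lowering slightly and releasing.

{"api": "jog_arm", "payload": {
  "plan": [0,0,0.004,0,0,0,0,0,0.004,0,0,0,0,0,0.004,0,0,0]
}}

```text
time: 24.82
tcp_pos: [0.5945, 0.0972, 0.1761]
orientation: [2.298, 2.138, 0.003]
contact_force: [-0.6, -0.0, 1.7]
width: 0.11
gripper_force: 50.0
```

{"api": "jog_arm", "payload": {
  "plan": [0,0,0,0,0,0,0,0,0,0,0,0,0,0,0,0,0,0,0,0,0,0,0,0,0,0,0,0,0,0,0,0,0,0,0,0,0,0,0,0,0,0,0,0,0,0,0,0,0,0,-0.05,0,0,0,0,0,-0.12,0,0,0,0,0,-0.2,0,0,0,0,0,-0.25,0,0,0,-0.3,-0.3,-0.25,0,0,0,-0.3,-0.3,-0.25,0,0,0,-0.3,-0.3,-0.25,0,0,0,-0.3,-0.3,-0.25,0,0,0,-0.3,-0.3,-0.25,0,0,0],
  "grip": 130
}}

```text
time: 26.23
tcp_pos: [0.4969, 0.0129, 0.251]
orientation: [2.3, 2.135, 0.003]
contact_force: [0.5, 0.5, -0.4]
width: 0.491
gripper_force: 0.0
```

```bash
cat > look.py <<'E'
from h import *
where()
for n in("side","top"):
    d=get_image(n);P=cloud(d).reshape(-1,3);hsv=cv2.cvtColor(d["color"],cv2.COLOR_RGB2HSV).reshape(-1,3).astype(int)
    for c in((.605,.249),(.596,.119)):
        w=(abs(P[:,0]-c[0])<.07)&(abs(P[:,1]-c[1])<.06)&(hsv[:,1]>80)
        for k in(w&(P[:,2]>.07)&(P[:,2]<.15),w&(P[:,2]>.18)&(P[:,2]<.21)):
            if k.sum()>5: print(n,"basket",k.sum(),rect(P[k][:,:2]),np.percentile(P[k][:,2],[10,50,90]).round(3))
    m=((P[:,0]>.3)&(P[:,0]<.5)&(P[:,1]>0)&(P[:,1]<.46)&(P[:,2]>(.015 if n=="side" else .017))&(P[:,2]<.036)).reshape(420,560).astype(np.uint8)
    k,l,st,_=cv2.connectedComponentsWithStats(m)
    for i in range(1,k):
        if st[i,4]>40: q=P[(l==i).ravel()];print(n,"box",st[i,4],rect(q[:,:2]),q[:,2].mean().round(3))
    if n=="side":save(d,"look.png",150,130,350,270,4)
E
python3 look.py
```

```text
t26.2 tcp [496.9  12.9 251. ] psi -4.3 z [ 0.004 -0.001 -1.   ] w 43.2 f [ 0.5  0.5 -0.4]
side basket 256 (array([605.7, 250.4]), array([100.6,  67.6]), 84.9) [0.115 0.121 0.132]
side basket 49 (array([606.2, 246.7]), array([87.3,  6.8]), 86.0) [0.186 0.197 0.199]
side basket 534 (array([596.4, 119.5]), array([98.6, 69.3]), 84.9) [0.1   0.12  0.133]
side basket 77 (array([596.1, 122.1]), array([93.2,  9.5]), 86.1) [0.187 0.196 0.199]
side box 189 (array([411.4, 363.5]), array([89. , 53.7]), 5.1) 0.022
side box 229 (array([397.1, 200.6]), array([87.6, 53.9]), 7.9) 0.022
top basket 455 (array([606.3, 249.4]), array([90.9, 70.7]), 86.0) [0.119 0.124 0.137]
top basket 106 (array([607.2, 248.8]), array([55.8, 74.5]), 29.3) [0.191 0.199 0.202]
top basket 454 (array([596.8, 120.3]), array([91., 71.]), 85.9) [0.119 0.125 0.136]
top basket 101 (array([597.2, 121. ]), array([57.4, 72.9]), 31.4) [0.196 0.201 0.205]
top box 336 (array([412.5, 366.5]), array([87.5, 48.3]), 8.8) 0.025
top box 328 (array([398. , 201.6]), array([87.8, 46.3]), 8.3) 0.025
```

View pics/look.png

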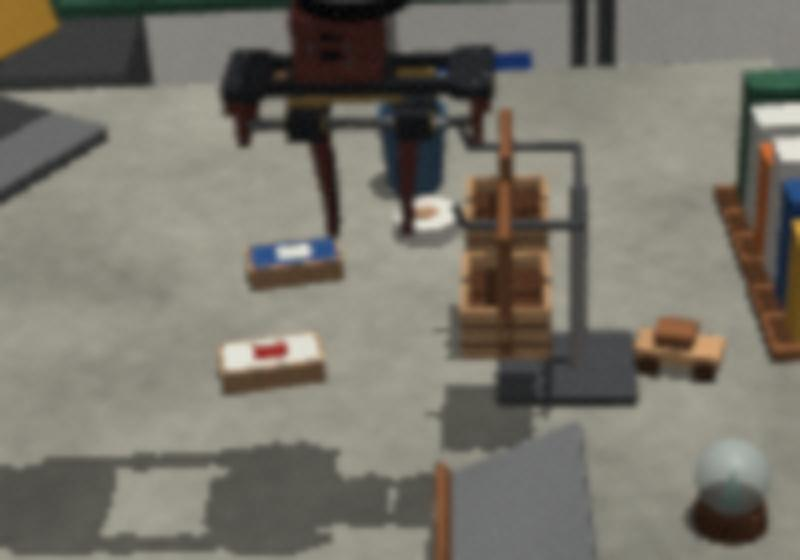

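Both baskets hang on their arms (505,225). The white box now sits at (272,355) and the blue one at (295,255). White box first.

```bash
cat >> h.py <<'E'
def bw(x,y,z,O=(539.3,-188.3,50),t=np.radians(25),b=np.radians(-2)):
    ex=np.array([np.cos(t)*np.cos(b),np.cos(t)*np.sin(b),np.sin(t)]);ey=np.array([-np.sin(b),np.cos(b),0])
    return np.array(O)+x*ex+y*ey+z*np.cross(ex,ey)
E
python3 - <<'E'
from h import *
plan(((397.6,201.2,120),-82,0),((397.6,201.2,5),-82,0))
print(bw(50,0,6),bw(50,100,6))
g=((397.6,201.2,5),-82,0)
plan(((397.6,201.2,160),-82,0),start=g)
E
```

```text
[0.598, -0.381, 0.434, 0.002, -0.001, 0.865] rows>=10.9
[0.598, -0.382, 0.817, 0.002, -0.001, 0.865] rows>=2.8
[ 582.05361956 -189.79298929   76.56875981] [585.54356923 -89.85390659  76.56875981]
[0.0, 0.0, -0.517, 0.0, 0.0, 0.0] rows>=3.7
```

{"api": "jog_arm", "payload": {
  "plan": [0.598,-0.381,0.434,0,0,0.865,0.598,-0.381,0.434,0,0,0.865,0.598,-0.381,0.434,0,0,0.865,0.598,-0.381,0.434,0,0,0.865,0.598,-0.381,0.434,0,0,0.865,0.598,-0.381,0.434,0,0,0.865,0.598,-0.381,0.434,0,0,0.865,0.598,-0.381,0.434,0,0,0.865,0.598,-0.381,0.434,0,0,0.865,0.598,-0.381,0.434,0,0,0.865,0.598,-0.381,0.434,0,0,0.865,0.598,-0.381,0.434,0,0,0.865,0.598,-0.381,0.434,0,0,0.865,0.598,-0.381,0.434,0,0,0.865],
  "grip": 45
}}

```text
time: 27.5
tcp_pos: [0.3973, 0.2019, 0.1195]
orientation: [3.133, 0.224, 0.002]
contact_force: [0.2, 0.8, -0.6]
width: 0.826
gripper_force: 0.0
```

Run:
```python
from h import *
where();plan(((397.6,201.2,5),-82,0))
```

```text
t27.5 tcp [397.3 201.9 119.5] psi -81.8 z [ 0.001 -0.001 -1.   ] w 72.7 f [ 0.2  0.8 -0.6]
[0.0, 0.002, 0.382, 0.001, -0.001, 0.002] rows>=2.7
```

{"api": "jog_arm", "payload": {
  "plan": [0,0.002,0.1,0,0,0,0,0.002,0.2,0,0,0,0,0.002,0.28,0,0,0,0,0.002,0.34,0,0,0,0,0.002,0.37,0,0,0,0,0.002,0.382,0,0,0,0,0.002,0.382,0,0,0,0,0.002,0.382,0,0,0]
}}

```text
time: 28.17
tcp_pos: [0.3981, 0.2008, 0.0062]
orientation: [3.133, 0.22, 0.005]
contact_force: [-0.2, -0.0, 0.4]
width: 0.824
gripper_force: 0.0
```

{"api": "jog_arm", "payload": {
  "plan": [0,0,0,0,0,0,0,0,0,0,0,0,0,0,0,0,0,0,0,0,0,0,0,0,0,0,0,0,0,0,0,0,0,0,0,0,0,0,0,0,0,0,0,0,0,0,0,0,0,0,0,0,0,0,0,0,0,0,0,0],
  "grip": 255,
  "force": 30
}}

```text
time: 29.0
tcp_pos: [0.3978, 0.2007, 0.0056]
orientation: [3.134, 0.22, 0.004]
contact_force: [-0.8, 1.7, 5.0]
width: 0.52
gripper_force: 30.0
```

Run:
```python
from h import *
where();s=status.sense()["tcp_pos"]*1000
plan((s+[0,0,165],-82,0),((480,20,190),-87,12))
```

```text
t29.0 tcp [397.8 200.7   5.6] psi -82.0 z [ 0.003 -0.    -1.   ] w 45.8 f [-0.8  1.7  5. ]
[0.002, 0.0, -0.55, 0.0, -0.002, 0.0] rows>=4.0
[0.189, 0.635, -0.614, -0.017, 0.13, 0.056] rows>=4.8
```

{"api": "jog_arm", "payload": {
  "plan": [0,0,-0.05,0,0,0,0,0,-0.15,0,0,0,0,0,-0.27,0,0,0,0,0,-0.39,0,0,0,0,0,-0.49,0,0,0,0.002,0,-0.55,0,0,0,0.002,0,-0.55,0,0,0,0.03,0.1,-0.56,0,0.02,0.01,0.06,0.2,-0.57,0,0.04,0.018,0.095,0.32,-0.58,-0.01,0.065,0.028,0.13,0.44,-0.595,-0.01,0.09,0.04,0.16,0.54,-0.605,-0.015,0.11,0.05,0.189,0.635,-0.614,-0.017,0.13,0.056,0.189,0.635,-0.614,-0.017,0.13,0.056,0.189,0.635,-0.614,-0.017,0.13,0.056]
}}

```text
time: 30.25
tcp_pos: [0.4788, 0.0184, 0.1867]
orientation: [3.111, 0.075, 0.317]
contact_force: [0.2, -0.7, -1.5]
width: 0.521
gripper_force: 30.0
```

Run:
```python
from h import *
where();plan((bw(50,0,100),-92,25),(bw(50,0,7),-92,25))
```

```text
t30.2 tcp [478.8  18.4 186.7] psi -87.3 z [ 0.202 -0.009 -0.979] w 45.9 f [ 0.2 -0.7 -1.5]
[0.156, 0.697, 0.13, -0.005, 0.148, 0.053] rows>=5.2
[0.228, 0.702, 0.432, -0.005, 0.148, 0.053] rows>=2.2
```

{"api": "jog_arm", "payload": {
  "plan": [0.02,0.1,0.02,0,0.02,0.008,0.045,0.2,0.04,0,0.04,0.015,0.07,0.32,0.06,0,0.07,0.025,0.1,0.44,0.08,0,0.1,0.035,0.125,0.56,0.105,0,0.12,0.045,0.145,0.64,0.12,-0.005,0.14,0.05,0.156,0.697,0.13,-0.005,0.148,0.053,0.156,0.697,0.13,-0.005,0.148,0.053,0.156,0.697,0.13,-0.005,0.148,0.053,0.156,0.697,0.13,-0.005,0.148,0.053]
}}

```text
time: 31.08
tcp_pos: [0.5437, -0.1852, 0.1637]
orientation: [3.062, -0.046, 0.682]
contact_force: [-0.3, 0.8, -1.1]
width: 0.52
gripper_force: 30.0
```

Run:
```python
from h import *
where();plan((bw(50,0,20),-92,25),(bw(50,0,7),-92,25))
```

```text
t31.1 tcp [ 543.7 -185.2  163.7] psi -91.7 z [ 0.424 -0.011 -0.906] w 45.8 f [-0.3  0.8 -1.1]
[-0.007, 0.012, 0.271, -0.002, -0.001, 0.002] rows>=2.0
[-0.007, 0.012, 0.314, -0.002, -0.001, 0.002] rows>=0.3
```

{"api": "jog_arm", "payload": {
  "plan": [-0.003,0.006,0.07,0,0,0,-0.007,0.012,0.15,-0.002,-0.001,0.002,-0.007,0.012,0.22,-0.002,-0.001,0.002,-0.007,0.012,0.26,-0.002,-0.001,0.002,-0.007,0.012,0.28,-0.002,-0.001,0.002,-0.007,0.012,0.295,-0.002,-0.001,0.002,-0.007,0.012,0.305,-0.002,-0.001,0.002,-0.007,0.012,0.305,-0.002,-0.001,0.002,-0.007,0.012,0.305,-0.002,-0.001,0.002]
}}

```text
time: 31.83
tcp_pos: [0.5813, -0.1917, 0.0824]
orientation: [3.056, -0.054, 0.684]
contact_force: [0.1, 0.0, -2.1]
width: 0.521
gripper_force: 30.0
```

Run:
```python
from h import *
where()
for a in(7,5,3):plan((bw(50,0,a),-92,25))
d=get_image("side");save(d,"s10.png",230,220,330,370,4)
```

```text
t31.8 tcp [ 581.3 -191.7   82.4] psi -92.0 z [ 0.426 -0.017 -0.905] w 45.9 f [ 0.1  0.  -2.1]
[-0.006, -0.006, 0.015, 0.001, -0.002, 0.0] rows>=0.1
[-0.006, -0.006, 0.022, 0.001, -0.002, 0.0] rows>=0.2
[-0.006, -0.007, 0.029, 0.001, -0.002, 0.0] rows>=0.2
```

View pics/s10.png

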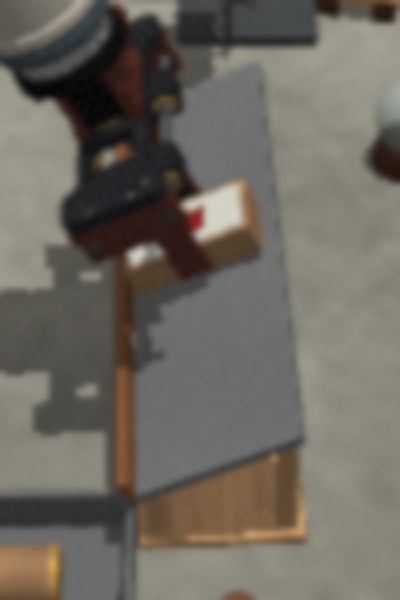

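The white box is parallel to the face, just above it with its foot near the lip (140,270). I'm lowering to contact.

{"api": "jog_arm", "payload": {
  "plan": [-0.003,-0.003,0.008,0,0,0,-0.006,-0.006,0.015,0,-0.002,0,-0.006,-0.006,0.018,0,-0.002,0,-0.006,-0.006,0.02,0,-0.002,0,-0.006,-0.006,0.02,0,-0.002,0,-0.006,-0.006,0.02,0,-0.002,0]
}}

```text
time: 32.38
tcp_pos: [0.5815, -0.1899, 0.0762]
orientation: [3.058, -0.054, 0.676]
contact_force: [-9.2, 0.8, 6.7]
width: 0.515
gripper_force: 30.0
```

{"api": "jog_arm", "payload": {
  "plan": [0,0,0,0,0,0,0,0,0,0,0,0,0,0,0,0,0,0,0,0,0,0,0,0,0,0,0,0,0,0,0,0,0,0,0,0,0,0,0,0,0,0,0,0,-0.05,0,0,0,0,0,-0.12,0,0,0,0,0,-0.22,0,0,0,0,0,-0.33,0,0,0,0,0,-0.35,0,0,0,0,0,-0.35,0,0,0],
  "grip": 45
}}

```text
time: 33.47
tcp_pos: [0.5385, -0.189, 0.1742]
orientation: [3.053, -0.054, 0.685]
contact_force: [-0.8, 0.3, 0.1]
width: 0.821
gripper_force: 0.0
```

```bash
cat > rack.py <<'E'
from h import *
where()
O=bw(0,0,0)/1000;X=np.stack([bw(1,0,0)-bw(0,0,0),bw(0,1,0)-bw(0,0,0),bw(0,0,1)-bw(0,0,0)],1)
for n in("side","top"):
    d=get_image(n);P=(cloud(d).reshape(-1,3)-O)@X
    m=((P[:,2]>.017)&(P[:,2]<.034)&(P[:,0]>-.005)&(P[:,0]<.12)&(abs(P[:,1])<.18)).reshape(420,560).astype(np.uint8)
    k,l,st,_=cv2.connectedComponentsWithStats(m)
    for i in range(1,k):
        if st[i,4]>40: q=P[(l==i).ravel()];print(n,"on rack",st[i,4],rect(q[:,:2]),q[:,2].mean().round(4))
E
python3 rack.py;python3 look.py|grep box
```

```text
t33.5 tcp [ 538.5 -189.   174.2] psi -92.1 z [ 0.427 -0.019 -0.904] w 72.3 f [-0.8  0.3  0.1]
side on rack 433 (array([48.6, -2. ]), array([50.2, 89.6]), 88.3) 0.0228
top on rack 324 (array([50.7, -0.8]), array([90.2, 47. ]), 1.1) 0.0248
top box 333 (array([412.3, 365.9]), array([87.3, 46.6]), 7.7) 0.025
```

Run:
```python
from h import *
plan(((470,60,200),-85,0))
plan(((412.2,365.7,110),-82,0),((412.2,365.7,5),-82,0),start=((470,60,200),-85,0))
```

```text
[-0.185, -0.817, -0.204, 0.017, -0.275, -0.077] rows>=6.2
[-0.103, -1.032, 0.3, 0.0, 0.0, -0.033] rows>=7.8
[-0.103, -1.032, 0.65, 0.0, 0.0, -0.033] rows>=2.5
```

{"api": "jog_arm", "payload": {
  "plan": [-0.185,-0.87,-0.204,0.017,-0.275,-0.077,-0.185,-0.87,-0.204,0.017,-0.275,-0.077,-0.185,-0.87,-0.204,0.017,-0.275,-0.077,-0.185,-0.87,-0.204,0.017,-0.275,-0.077,-0.185,-0.87,-0.204,0.017,-0.275,-0.077,-0.185,-0.87,-0.204,0.017,-0.275,-0.077,-0.185,-0.87,-0.204,0.017,-0.275,-0.077,-0.185,-0.87,-0.204,0.017,-0.275,-0.077,-0.185,-0.87,-0.204,0.017,-0.275,-0.077,-0.185,-0.87,-0.204,0.017,-0.275,-0.077]
}}

```text
time: 34.5
tcp_pos: [0.4708, 0.075, 0.2005]
orientation: [3.137, 0.137, 0.001]
contact_force: [-0.1, -0.1, -0.8]
width: 0.827
gripper_force: 0.0
```

Run:
```python
from h import *
where();plan(((412.2,365.7,110),-82,0),((412.2,365.7,5),-82,0))
```

```text
t34.5 tcp [470.8  75.  200.5] psi -85.0 z [ 0.001 -0.002 -1.   ] w 72.8 f [-0.1 -0.1 -0.8]
[-0.11, -0.983, 0.3, 0.001, -0.0, -0.033] rows>=7.4
[-0.11, -0.984, 0.65, 0.001, -0.0, -0.033] rows>=2.5
```

{"api": "jog_arm", "payload": {
  "plan": [-0.11,-0.983,0.3,0,0,-0.033,-0.11,-0.983,0.3,0,0,-0.033,-0.11,-0.983,0.3,0,0,-0.033,-0.11,-0.983,0.3,0,0,-0.033,-0.11,-0.983,0.3,0,0,-0.033,-0.11,-0.983,0.3,0,0,-0.033,-0.11,-0.983,0.3,0,0,-0.033,-0.11,-0.983,0.3,0,0,-0.033,-0.11,-0.983,0.3,0,0,-0.033,-0.11,-0.983,0.3,0,0,-0.033,-0.11,-0.983,0.3,0,0,-0.033]
}}

```text
time: 35.42
tcp_pos: [0.4135, 0.3646, 0.1112]
orientation: [3.132, 0.215, 0.004]
contact_force: [0.2, 0.3, 0.8]
width: 0.824
gripper_force: 0.0
```

```bash
python3 look.py|grep box
python3 - <<'E'
from h import *
where();plan(((412.2,365.7,5),-82,0))
E
```

```text
side box 182 (array([411.3, 365.6]), array([87.7, 54. ]), 7.6) 0.022
top box 41 (array([449.3, 370.9]), array([12.5, 44. ]), 7.4) 0.024
top box 43 (array([408.2, 371.4]), array([31.4, 18.3]), 11.6) 0.025
t35.5 tcp [413.7 364.7 112. ] psi -82.2 z [ 0.004 -0.001 -1.   ] w 72.5 f [-0.  -0.3 -0.2]
[-0.006, -0.004, 0.357, 0.001, -0.002, -0.002] rows>=2.6
```

{"api": "jog_arm", "payload": {
  "plan": [-0.003,-0.002,0.1,0,0,0,-0.006,-0.004,0.19,0,-0.002,0,-0.006,-0.004,0.27,0,-0.002,0,-0.006,-0.004,0.32,0,-0.002,0,-0.006,-0.004,0.345,0,-0.002,0,-0.006,-0.004,0.357,0,-0.002,0,-0.006,-0.004,0.357,0,-0.002,0,-0.006,-0.004,0.357,0,-0.002,0]
}}

```text
time: 36.18
tcp_pos: [0.4118, 0.3672, 0.0059]
orientation: [3.134, 0.217, 0.003]
contact_force: [1.4, -0.0, 1.3]
width: 0.815
gripper_force: 0.0
```

{"api": "jog_arm", "payload": {
  "plan": [0,0,0,0,0,0,0,0,0,0,0,0,0,0,0,0,0,0,0,0,0,0,0,0,0,0,0,0,0,0,0,0,0,0,0,0,0,0,0,0,0,0,0,0,0,0,0,0,0,0,0,0,0,0,0,0,0,0,0,0],
  "grip": 255,
  "force": 30
}}

```text
time: 37.02
tcp_pos: [0.411, 0.3672, 0.0048]
orientation: [3.133, 0.218, 0.0]
contact_force: [-1.1, -0.4, 4.1]
width: 0.521
gripper_force: 30.0
```

Run:
```python
from h import *
where();s=status.sense()["tcp_pos"]*1000
plan((s+[0,0,175],-82,0),((470,90,195),-86,12))
```

```text
t37.0 tcp [411.  367.2   4.8] psi -82.0 z [ 0.    -0.001 -1.   ] w 45.9 f [-1.1 -0.4  4.1]
[0.0, 0.001, -0.583, 0.001, -0.0, -0.0] rows>=4.2
[0.067, 0.943, -0.633, -0.018, 0.132, 0.044] rows>=6.8
```

{"api": "jog_arm", "payload": {
  "plan": [0,0,-0.05,0,0,0,0,0,-0.15,0,0,0,0,0,-0.27,0,0,0,0,0,-0.4,0,0,0,0,0,-0.51,0,0,0,0,0,-0.583,0,0,0,0.005,0.07,-0.585,0,0.01,0.004,0.012,0.17,-0.59,-0.003,0.025,0.01,0.02,0.29,-0.6,-0.006,0.04,0.014,0.03,0.41,-0.605,-0.008,0.06,0.02,0.037,0.53,-0.61,-0.01,0.075,0.025,0.045,0.65,-0.617,-0.012,0.09,0.03,0.054,0.77,-0.624,-0.015,0.11,0.036,0.062,0.87,-0.63,-0.018,0.125,0.042,0.067,0.943,-0.633,-0.018,0.132,0.044,0.067,0.943,-0.633,-0.018,0.132,0.044,0.067,0.943,-0.633,-0.018,0.132,0.044]
}}

```text
time: 38.43
tcp_pos: [0.4697, 0.0891, 0.1938]
orientation: [3.108, 0.105, 0.323]
contact_force: [0.2, -0.2, -2.3]
width: 0.522
gripper_force: 30.0
```

Run:
```python
from h import *
where();plan((bw(47,100,100),-92,25))
```

```text
t38.4 tcp [469.7  89.1 193.8] psi -86.3 z [ 0.206 -0.008 -0.979] w 45.9 f [ 0.2 -0.2 -2.3]
[0.176, 0.604, 0.164, -0.007, 0.145, 0.065] rows>=4.7
```

{"api": "jog_arm", "payload": {
  "plan": [0.02,0.08,0.02,0,0.015,0.008,0.045,0.18,0.045,0,0.04,0.018,0.075,0.29,0.075,0,0.07,0.03,0.11,0.4,0.105,-0.004,0.1,0.043,0.14,0.5,0.135,-0.006,0.12,0.054,0.16,0.57,0.155,-0.007,0.135,0.06,0.176,0.604,0.164,-0.007,0.145,0.065,0.176,0.604,0.164,-0.007,0.145,0.065,0.176,0.604,0.164,-0.007,0.145,0.065,0.176,0.604,0.164,-0.007,0.145,0.065]
}}

```text
time: 39.27
tcp_pos: [0.5441, -0.0858, 0.1619]
orientation: [3.06, -0.047, 0.679]
contact_force: [0.9, 0.7, -1.7]
width: 0.525
gripper_force: 30.0
```

Run:
```python
from h import *
where();plan((bw(47,100,10),-92,25))
```

```text
t39.3 tcp [544.1 -85.8 161.9] psi -91.8 z [ 0.423 -0.013 -0.906] w 46.2 f [ 0.9  0.7 -1.7]
[-0.005, 0.009, 0.303, -0.001, -0.0, 0.002] rows>=2.2
```

{"api": "jog_arm", "payload": {
  "plan": [-0.003,0.005,0.07,0,0,0,-0.005,0.009,0.15,0,0,0.002,-0.005,0.009,0.22,0,0,0.002,-0.005,0.009,0.26,0,0,0.002,-0.005,0.009,0.285,0,0,0.002,-0.005,0.009,0.3,0,0,0.002,-0.005,0.009,0.3,0,0,0.002,-0.005,0.009,0.3,0,0,0.002]
}}

```text
time: 39.93
tcp_pos: [0.5811, -0.0911, 0.0805]
orientation: [3.059, -0.054, 0.682]
contact_force: [0.3, 1.0, -1.7]
width: 0.52
gripper_force: 30.0
```

Run:
```python
from h import *
where();plan((bw(47,100,6),-92,25))
```

```text
t39.9 tcp [581.1 -91.1  80.5] psi -92.0 z [ 0.424 -0.014 -0.905] w 45.7 f [ 0.3  1.  -1.7]
[-0.002, -0.005, 0.018, -0.0, -0.001, -0.0] rows>=0.1
```

{"api": "jog_arm", "payload": {
  "plan": [-0.001,-0.003,0.01,0,0,0,-0.002,-0.005,0.015,0,0,0,-0.002,-0.005,0.019,0,0,0,-0.002,-0.005,0.019,0,0,0,-0.002,-0.005,0.019,0,0,0]
}}

```text
time: 40.35
tcp_pos: [0.5828, -0.09, 0.0744]
orientation: [3.059, -0.055, 0.681]
contact_force: [-0.1, 0.1, -0.1]
width: 0.523
gripper_force: 30.0
```

{"api": "jog_arm", "payload": {
  "plan": [0,0,0,0,0,0,0,0,0,0,0,0,0,0,0,0,0,0,0,0,0,0,0,0,0,0,0,0,0,0,0,0,0,0,0,0,0,0,0,0,0,0,0,0,-0.05,0,0,0,0,0,-0.12,0,0,0,0,0,-0.22,0,0,0,0,0,-0.33,0,0,0,0,0,-0.43,0,0,0,0,0,-0.43,0,0,0],
  "grip": 45
}}

```text
time: 41.43
tcp_pos: [0.529, -0.0887, 0.1993]
orientation: [3.053, -0.054, 0.696]
contact_force: [0.4, -0.8, 2.0]
width: 0.82
gripper_force: 0.0
```

```bash
python3 rack.py; python3 look.py|grep basket
python3 - <<'E'
from h import *
d=get_image("side");save(d,"end.png",180,150,340,400,2.4)
E
```

```text
t41.4 tcp [529.  -88.7 199.3] psi -92.0 z [ 0.433 -0.017 -0.901] w 72.2 f [ 0.4 -0.8  2. ]
side on rack 354 (array([46.4, 98.9]), array([88.4, 51.3]), 0.1) 0.0227
side on rack 437 (array([48.8, -1.2]), array([88.6, 50.4]), 1.4) 0.0225
top on rack 336 (array([49.9, 99.7]), array([46.1, 91.2]), 89.9) 0.0246
top on rack 343 (array([49.6, -0.5]), array([47.1, 93.9]), 89.8) 0.0247
side basket 256 (array([606.3, 249. ]), array([95.2, 68.7]), 83.2) [0.114 0.121 0.133]
side basket 49 (array([606.2, 247.1]), array([86.2,  6.9]), 86.0) [0.186 0.197 0.199]
side basket 534 (array([596.5, 119.7]), array([100.3,  69.2]), 84.9) [0.1   0.121 0.133]
side basket 77 (array([596.1, 121.7]), array([94.9,  9.4]), 86.0) [0.186 0.197 0.199]
top basket 456 (array([606.2, 250.2]), array([92. , 70.7]), 86.4) [0.119 0.124 0.136]
top basket 106 (array([606.2, 248.3]), array([55.1, 75. ]), 29.6) [0.192 0.199 0.204]
top basket 459 (array([596.7, 120. ]), array([90.5, 70.8]), 86.1) [0.119 0.124 0.137]
top basket 100 (array([596.9, 120.8]), array([55.9, 73. ]), 31.5) [0.196 0.2   0.204]
```

View pics/end.png

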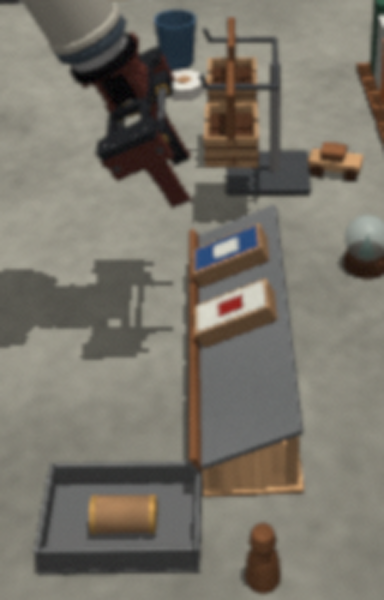

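The tube is in the tray (120,515), both boxes lie flat by the lip (228,248 and 232,308), and both baskets hang from the hooks. The gripper is clear of everything.

```bash
python3 -c "
from workcell import bot
print(bot.hand_in())"
```

```text
the job is handed in; nothing more can be done
None
```

I handed the job in at about 41 s; no verdict came back, but the last check showed the kaleidoscope in the tray, both boxes flat on the rack about 4 mm short of the lip (centres 46–50 mm up, limit 36–56), a basket on each hook and the robot clear. I viewed 15 pictures, one over the limit of 14.

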